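# Stack glue pots mouth-down on the rail carrier and run it to the drying station

### The job

Lift the wood offcut off the rail and lay it on the bench behind the rail, clear of it, and slide the empty carrier to the left station of its rail until it clicks in. There stack all the glue pots on it, mouth-down, rim squarely on rim: one straight tower of the wide pots in the middle of one pad and one of the narrow pots in the middle of the other. Then push the loaded carrier gently to the right station until it clicks in, with both towers still standing straight, and let go; leave the other things on the bench alone.

Things in the scene. Friction and masses are not known exactly. Their poses are not given: they have to be found in the camera images.
- wide_pot_a: aluminium glue pot, wide size: round straight-sided open vessel, 66 mm outer diameter, height 56 mm, wall 6 mm, standing mouth-down. Origin: centre of the mouth rim (its underside); z up through the closed base. The base is recessed 4 mm inside a 6 mm wide rim, on which the mouth rim of the next pot of its size sits flat (each adds 56 mm). About 0.16 kg. May be absent.
- wide_pot_b: aluminium glue pot, wide size: round straight-sided open vessel, 66 mm outer diameter, height 56 mm, wall 6 mm, standing mouth-down. Origin: centre of the mouth rim (its underside); z up through the closed base. The base is recessed 4 mm inside a 6 mm wide rim, on which the mouth rim of the next pot of its size sits flat (each adds 56 mm). About 0.16 kg. May be absent.
- wide_pot_c: aluminium glue pot, wide size: round straight-sided open vessel, 66 mm outer diameter, height 56 mm, wall 6 mm, standing mouth-down. Origin: centre of the mouth rim (its underside); z up through the closed base. The base is recessed 4 mm inside a 6 mm wide rim, on which the mouth rim of the next pot of its size sits flat (each adds 56 mm). About 0.16 kg. May be absent.
- narrow_pot_a: aluminium glue pot, narrow size: round straight-sided open vessel, 52 mm outer diameter, height 50 mm, wall 6 mm, standing mouth-down. Origin: centre of the mouth rim (its underside); z up through the closed base. The base is recessed 4 mm inside a 6 mm wide rim, on which the mouth rim of the next pot of its size sits flat (each adds 50 mm). About 0.11 kg. May be absent.
- narrow_pot_b: aluminium glue pot, narrow size: round straight-sided open vessel, 52 mm outer diameter, height 50 mm, wall 6 mm, standing mouth-down. Origin: centre of the mouth rim (its underside); z up through the closed base. The base is recessed 4 mm inside a 6 mm wide rim, on which the mouth rim of the next pot of its size sits flat (each adds 50 mm). About 0.11 kg. May be absent.
- carrier (a joint): travel (m) of the carrier on its fixed rail slide, 540 mm long, lying left to right before the robot: 0 = clicked into the left station, 0.18 = into the right station; grows to the right; stops at -0.015 and 0.195. A spring ball drops into a notch at each station and centres the carrier from up to 3 mm off; about 5 N pushes it out, 1 to 2 N moves it between; it stays where left
- carrier_mid (a point): point on the underside of the carrier midway between its pads. The carrier: aluminium plate 100 mm wide, 270 mm long (along the rail), 12 mm thick, top 36 mm above the bench, with two round black rubber draining pads and a push post. Axes: x across the rail (away from the robot), y along the rail to the robot's left (against the joint's direction), z up
- pad_left (a point): centre of the top face of the left draining pad (84 mm diameter, 4 mm thick, top 40 mm above the bench); same axes as the carrier
- pad_right (a point): centre of the top face of the right draining pad, 116 mm to the right of the left one; same size and axes
- post_top (a point): centre of the top of the carrier's upright round push post at its left end: 18 mm diameter, standing 60 mm above the plate (top 96 mm above the bench), 87 mm to the left of the left pad's centre; same axes as the carrier. Take it between the fingers to move the carrier.
- mitre_saw: the fixed mitre saw behind the middle of the work. Its round base, 65 mm high, reaches 0.19 m about (0.72, 0.08). Its head stands out over x = 0.55 to 0.82, y = 0 to 0.17, from 0.15 to 0.45 m above the bench, between pots and rail: cross in front of it, within 0.42 m of the base axis. Its low front arm lies at x = 0.25 to 0.55, y = 0.07 to 0.18, under 0.1 m high
- wood_offcut: plain wooden block 45x85x28 mm (85 along its own y), origin at the centre of its underside; it starts lying across the right half of the rail, on its two guides (23 mm above the bench; the rail is 100 mm wide, its base 10 mm high), in the carrier's way
- offcut_mid (a point): centre of the wood offcut, 14 mm above its underside; same axes
- sanding_block: bystander: wooden sanding block 62x120x30 mm lying some way behind the rail (about 0.2 m); leave it alone
- tape_small: bystander: yellow roll of tape, 75 mm diameter, 22 mm high, lying before the rail's left end; leave it alone
- brush_a: bystander: paint brush, 165 mm long, 13 mm high, lying behind the pots; leave it alone
Not all that is in view belongs to the job. Leave any black or blue look-alike of the narrow_pot_a alone.

How it is judged:
By the outcome, as a careful person would: the job done as asked, in the order asked, and still so for the second after the job is handed in, with the robot touching nothing.
Of wide_pot_a, wide_pot_b, wide_pot_c only 2 to 3 are there at a start; the rules pass over those that are not, and their reading is None.
Of narrow_pot_a, narrow_pot_b only 1 to 2 are there at a start; the rules pass over those that are not, and their reading is None.
At some moment in a run one of wood_offcut may be knocked a few centimetres aside while the robot is not near it.
Once in a run the grip may slacken for a moment while it holds something.
It also fails if it takes over 210 s, if anything falls off the work surface, if the arm or the gripper's body presses on something with over 40 N, if the wrist force passes 120 N, or if a joint passes its speed limit or range.

### The arm

A 6-joint arm with a two-finger parallel gripper is mounted at the origin on a cart in front of the work surface, level with it; the furniture and walls round the work are solid. World frame = base frame: x ahead of the robot, y to its left, z up, the work surface at z = 0. Lengths are in m, angles in degrees, forces in N, time in s.
With the tool pointing down it reaches from about 0.4 to 0.825 m from the base axis. Payload 7 kg.
Tool frame: the origin (TCP) lies at the very end of the fingers, on their centre line; the grasp point (between the pads) lies hold_point_z behind it (hold_point_z is the distance from the TCP to the grasp point, in m); z points along the fingers, y is the line along which they close (so a half turn about z gives the same grasp; the last joint's range is limited). The gripper opens to 88 mm and grips with 3 to 60 N. Pads are 19 mm wide; open, the fingers measure 130 mm over their backs; the gripper's body (78 mm by 193 mm) begins 47 mm behind the grasp point.
Start: joints at [87.955, 20.546, 0.682, 0, -70.136, -16.507], TCP at [0.215, 0.64, 0.227] pointing down, gripper open.
Joint ranges: [-176.03, 176.03], [-82.01, 121.73], [-58.28, 71.71], [-173.87, 95.51], [-174.79, -0.11], [-173.66, 173.66]. Speed limits (degrees/s): [136.94, 136.94, 172.46, 180, 180, 180].

### API

Orientations are given as [roll, pitch, yaw] about the fixed x, y, z axes, in that order (R = Rz(yaw) Ry(pitch) Rx(roll)).
In Python, from plant import get_obs, snapshot, close_job, hold_point_z gives the robot as it stands.
- The arm moves only by the tool play_rows, never from a script. Its argument "commands" is a list that holds one entry, the list of rows, each a list of 7 numbers: the shift along the tool's x, y, z in cm, then the turn, a rotation vector about the tool's x, y, z in degrees, then the opening, from 0 (shut) to 1 (fully open). In form: [[[x, y, z, ax, ay, az, fingers], ...]]. A call has 1 to 20 rows; each row is the pose to reach, as a shift and turn from the pose commanded when the call began, along the tool's axes at that moment; what a row does not reach only later rows make up. A row lasts 1/12 s, in which the tool goes at most 41.7 mm and 7.16 degrees, less where a joint would pass 70% of its speed; a pose out of reach is approached as far as the arm can. A call with a gripper value outside its range is refused whole. The fingers move at their own pace and stop on an object; the grip force is fixed at half the most. Time passes only in rows, so rows that repeat a pose let the fingers close. It gives the time, the measured TCP pose, the force, the opening and the grip force at its end, in the units of the state.
- get_obs(): the state, without advancing time (a new reading comes with each control period).
- snapshot(name): name is "side" or "top" or "wrist"; returns a dict with "frame" (480x640x3 uint8, red, green, blue), "camera_matrix" (3x3 intrinsics, pixels), "origin" and "attitude" of the camera in the world. Camera axes: x right, y down, z forward; pixel columns grow to the right and rows downward; lengths in m; the calibration is good to about 2 mm. A picture is of the moment at which its call begins. There is no depth.
- close_job(): hands the job in; it is judged then, once.
The state is a dict: "clock": time; "joint_pos": joint angles; "qvel": joint speeds; "tau": joint torques, N m; "tool_pos": TCP position; "orientation": TCP orientation; "force": force on the tool from outside, world axes, zero at the start; "moment": the same for the moment, N m; "opening": finger opening in m; "gripper_force": force on a finger pad.
Only numpy, scipy, OpenCV 4.12 (cv2) and the standard library are available. Lean on these libraries where they do the work, as an engineer would, in place of code of your own. Each camera call takes 0.05 s, during which the arm holds its last target. There are 200 camera calls.

## Working session

There is one attempt and no reset: what is moved stays moved. The work goes in short steps, Python scripts to look and compute and a tool call to move; the robot and the scene stay as the last step left them, time stands still between calls to the robot, and variables do not carry over. Pictures are saved under pics/ and viewed, at most 14 in all, crops included, and the job is handed in when it is done.

Besides the shell and the picture viewer there is one more tool, called after "Call:" as name([rows], argument=value, ...), one row to a line, values as JSON. play_rows: Moves the arm, as the interface text tells. Its arguments: {"type":"object","properties":{"commands":{"type":"array","items":{"type":"array","items":{"type":"array","items":{"type":"number"}}}}},"required":["commands"]}

```bash
ls; mkdir -p pics; cat > h.py <<'E'
import numpy as np, cv2, sys
from scipy.spatial.transform import Rotation as R
from plant import get_obs, snapshot, close_job, hold_point_z
def att(s):
    a=np.array(s["attitude"],float)
    if a.shape==(3,3): return a
    if a.size==4: return R.from_quat(a).as_matrix()
    return R.from_euler('xyz',a,degrees=True).as_matrix()
def save(s,fn,crop=None,sc=1):
    f=s["frame"][:,:,::-1]
    if crop: x0,y0,x1,y1=crop; f=f[y0:y1,x0:x1]
    cv2.imwrite('pics/'+fn,cv2.resize(f,None,fx=sc,fy=sc,interpolation=cv2.INTER_CUBIC))
def world(s,u,v,z):
    K=np.array(s["camera_matrix"]);d=att(s)@np.linalg.solve(K,[u,v,1]);o=np.array(s["origin"])
    return o+d*(z-o[2])/d[2]
def pix(s,p):
    K=np.array(s["camera_matrix"]);c=K@(att(s).T@(np.array(p)-np.array(s["origin"])));return c[:2]/c[2]
E
python3 - <<'E'
from h import *
o=get_obs();print(o,hold_point_z)
import pickle
for n in ("top","side"):
    s=snapshot(n);save(s,n+'0.png');pickle.dump(s,open(n+'0.pkl','wb'));print(n,s["camera_matrix"],s["origin"],s["attitude"])
E
```

```text
pics
{'clock': 0.0, 'joint_pos': array([ 8.79536581e+01,  2.05924065e+01,  6.35060894e-01, -1.97924120e-02,
       -7.01354336e+01, -1.65065264e+01]), 'qvel': array([-0.0659547 ,  0.02915357, -0.03042956, -0.0683656 ,  0.01345609,
        0.05563708]), 'tau': array([-3.04603818e-04, -5.82714272e+01,  2.93052453e+01,  6.99722573e+00,
        6.85457155e-03, -1.72159080e-04]), 'tool_pos': array([0.21464781, 0.63946115, 0.22562253]), 'orientation': array([ 1.79905758e+02, -8.52403511e-03, -1.85596017e+01]), 'force': array([-0.2620731 ,  0.70184272,  0.81377665]), 'moment': array([-0.00511767, -0.02210107, -0.01847758]), 'gripper_force': 0.0, 'opening': 0.08779789551017607} 0.0188
top [[448.06663335   0.         319.61159167]
 [  0.         448.06663335 235.95185647]
 [  0.           0.           1.        ]] [0.35194196 0.15832127 1.32798052] [-170.94231724   -3.513437    -90.6420789 ]
side [[496.42029175   0.         336.05854143]
 [  0.         496.42029175 241.3415569 ]
 [  0.           0.           1.        ]] [ 0.54794606 -1.05211043  0.72285109] [-119.30564655    1.41924098   -1.27123813]
```

View pics/top0.png

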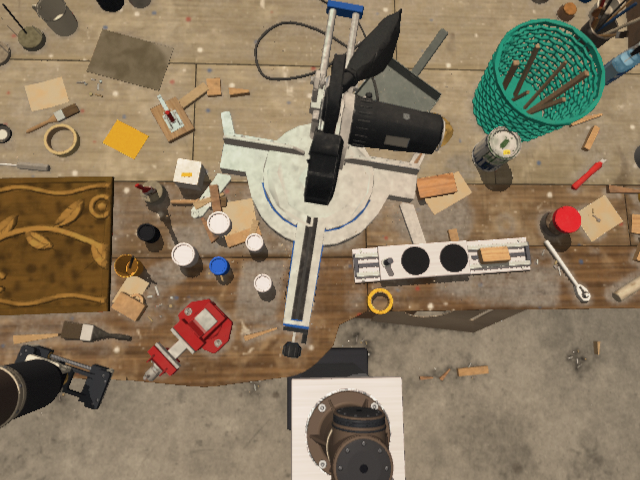

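View pics/side0.png

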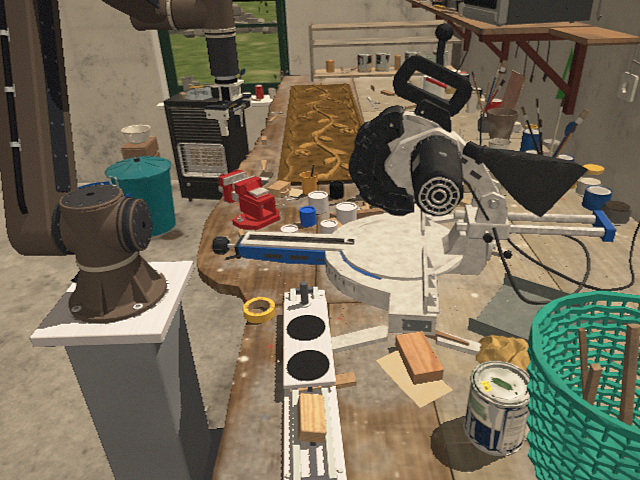

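```bash
python3 - <<'E'
from h import *
import pickle
s=pickle.load(open('top0.pkl','rb'))
save(s,'pots0.png',(120,200,290,310),4.5)
save(s,'rail0.png',(340,225,540,325),4)
E
```

```text
(no output)
```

View pics/pots0.png

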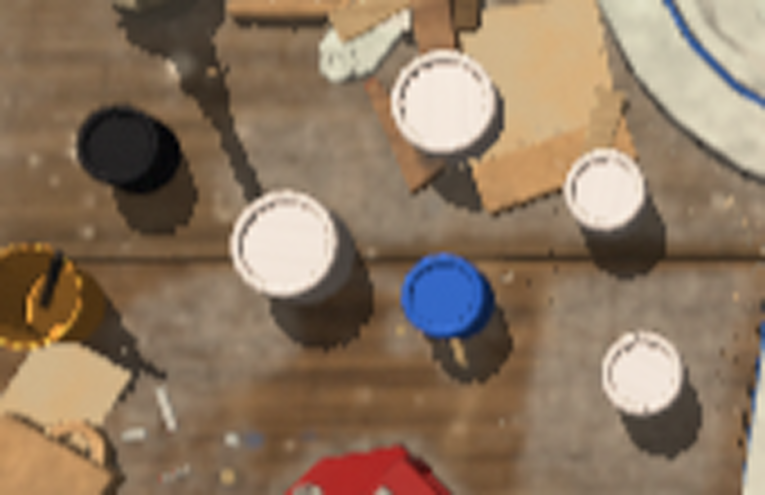

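View pics/rail0.png

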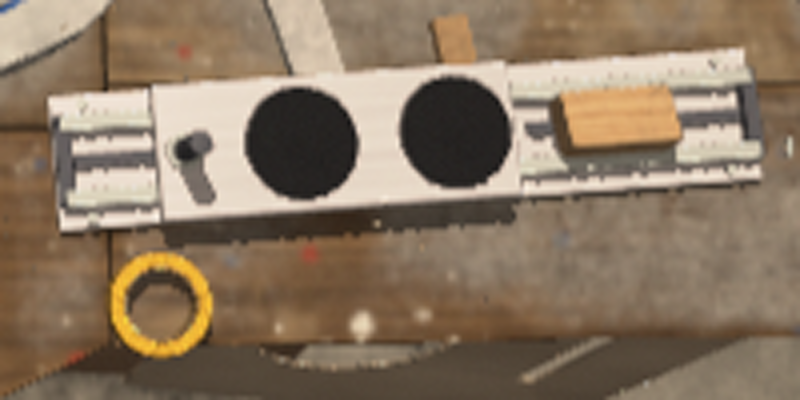

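```bash
python3 - <<'E'
from h import *
import pickle
s=pickle.load(open('top0.pkl','rb'))
def c(x,y,z,rail): 
    u,v=(340+x/4-.4,225+y/4-.4) if rail else (120+x/4.5-.4,200+y/4.5-.4)
    return world(s,u,v,z).round(4)
for n,a in dict(wA=(443,102,.056,0),wB=(284,244,.056,0),nA=(605,189,.05,0),nB=(642,373,.05,0),blue=(444,295,.05,0),blk=(118,143,.05,0),padL=(302,142,.04,1),padR=(456,131,.04,1),post=(200,143,.096,1),off1=(558,92,.051,1),off2=(672,86,.051,1),off3=(683,142,.051,1),off4=(570,152,.051,1),rl1=(48,97,.01,1),rl2=(62,232,.01,1),rr1=(745,50,.01,1),rr2=(762,180,.01,1),c1=(152,84,.036,1),c2=(162,222,.036,1),c3=(505,62,.036,1),c4=(520,195,.036,1),tape=(162,304,.022,1)).items():
    p=c(*a);print(n,p,np.hypot(*p[:2]).round(3),np.degrees(np.arctan2(p[1],p[0])).round(1))
E
```

```text
wA [0.5942 0.3679 0.056 ] 0.699 31.8
wB [0.5039 0.4638 0.056 ] 0.685 42.6
nA [0.5391 0.2658 0.05  ] 0.601 26.2
nB [0.4223 0.2413 0.05  ] 0.486 29.7
blue [0.4721 0.3653 0.05  ] 0.597 37.7
blk [0.569  0.5702 0.05  ] 0.806 45.1
padL [ 0.4847 -0.2026  0.04  ] 0.525 -22.7
padR [ 0.4923 -0.3182  0.04  ] 0.586 -32.9
post [ 0.4786 -0.1146  0.096 ] 0.492 -13.5
off1 [ 0.5196 -0.3925  0.051 ] 0.651 -37.1
off2 [ 0.5238 -0.4791  0.051 ] 0.71 -42.4
off3 [ 0.4822 -0.4842  0.051 ] 0.683 -45.1
off4 [ 0.4753 -0.3984  0.051 ] 0.62 -40.0
rl1 [ 0.5224 -0.0201  0.01  ] 0.523 -2.2
rl2 [ 0.422  -0.0283  0.01  ] 0.423 -3.8
rr1 [ 0.557  -0.5595  0.01  ] 0.789 -45.1
rr2 [ 0.4571 -0.5642  0.01  ] 0.726 -51.0
c1 [ 0.5284 -0.0937  0.036 ] 0.537 -10.1
c2 [ 0.4273 -0.0979  0.036 ] 0.438 -12.9
c3 [ 0.5442 -0.36    0.036 ] 0.652 -33.5
c4 [ 0.4451 -0.365   0.036 ] 0.576 -39.4
tape [ 0.3686 -0.0987  0.022 ] 0.382 -15.0
```

```bash
cat >> h.py <<'E'
def go(*wps):
    """waypoints (x,y,z,yaw): shifts in cm / turn deg in current tool frame"""
    o=get_obs();T=R.from_euler('xyz',o['orientation'],degrees=True)
    print('at',o['tool_pos'].round(4),o['orientation'].round(2),'t',round(o['clock'],2),'j',o['joint_pos'].round(1))
    for w in wps:
        d=T.as_matrix().T@(np.array(w[:3])-o['tool_pos'])*100
        rv=(T.inv()*R.from_euler('xyz',[180,0,w[3]],degrees=True)).as_rotvec(degrees=True)
        print(d.round(2),rv.round(2))
E
python3 - <<'E'
from h import *
import pickle
s=pickle.load(open('top0.pkl','rb'));d=pickle.load(open('side0.pkl','rb'))
for p in [(.64,-.43,0),(.64,-.40,0),(.66,-.43,0),(.6,-.45,0),(.68,-.43,0)]: print(p,pix(s,p),pix(d,p))
w=(183,254.2)
go((.30,.36,.227,-30),(.40,.13,.227,-60),(.40,-.12,.227,-80),(.5,-.438,.12,-86.3))
E
```

```text
(0.64, -0.43, 0) [481.52957745 211.25858882] [389.25357525 420.13452161]
(0.64, -0.4, 0) [472.08787841 211.23910782] [387.38803816 407.17959548]
(0.66, -0.43, 0) [481.09351735 204.96494536] [400.30683595 419.74654047]
(0.6, -0.45, 0) [488.71563286 223.93300414] [368.0033707  429.99406558]
(0.68, -0.43, 0) [480.65941423 198.69954695] [411.35653566 419.35868432]
at [0.2147 0.6395 0.2257] [ 1.7991e+02 -1.0000e-02 -1.8560e+01] t 0.1 j [ 88.   20.6   0.6  -0.  -70.1 -16.5]
[16.99 23.78 -0.09] [ 0.08 -0.02 11.44]
[33.79 42.4  -0.06] [ 8.000e-02 -4.000e-02  4.144e+01]
[ 4.174e+01  6.610e+01 -2.000e-02] [ 7.000e-02 -5.000e-02  6.144e+01]
[61.34 93.05 10.72] [ 7.000e-02 -6.000e-02  6.774e+01]
```

Call:
play_rows([
  [[6,8.5,0,0,0,4,1],[12,17,0,0,0,8,1],[17,23.8,0,0,0,12,1],[17,23.8,0,0,0,14,1],[19.5,26.5,0,0,0,18,1],[22,29,0,0,0,22,1],[25,32.5,0,0,0,26,1],[28,36,0,0,0,30,1],[31,39.3,0,0,0,35,1],[33.8,42.4,0,0,0,40,1],[35,46,0,0,0,45,1],[37,50,0,0,0,50,1],[38.5,54,0,0,0,54,1],[40,58,0,0,0,57,1],[41,62,0,0,0,60,1],[42,66,0,0,0,63,1],[45,70,0,0,0,65,1],[47,74,0,0,0,67.7,1],[49,77,0,0,0,67.7,1],[49,77,0,0,0,67.7,1]],
])

```text
clock: 1.77
tool_pos: [0.4204, -0.1653, 0.2268]
orientation: [-180.0, 0.0, -86.3]
force: [1.3, 1.0, 1.6]
opening: 0.0877
gripper_force: 0.0
```

```bash
python3 - <<'E'
from h import *
s=snapshot("top");d=snapshot("wrist")
save(s,'t1.png',(340,150,540,300),4);save(d,'w1.png')
go((.499,-.4386,.12,-86.3),(.499,-.4386,.028,-86.3))
print(d["camera_matrix"],d["origin"],d["attitude"])
import pickle;pickle.dump(d,open('w1.pkl','wb'))
E
```

```text
at [ 0.4203 -0.1682  0.2259] [ 1.799e+02 -4.000e-02 -8.667e+01] t 1.87 j [  3.3  -0.9 -26.    0.  -65.    0. ]
[27.44 -6.31 10.6 ] [ 0.1  -0.04 -0.37]
[27.43 -6.32 19.8 ] [ 0.1  -0.04 -0.37]
[[417.62074676   0.         314.93645667]
 [  0.         417.62074676 240.74040424]
 [  0.           0.           1.        ]] [ 0.42426378 -0.24078376  0.38473845] [ 1.65036943e+02 -5.74134884e-02 -1.76455889e+02]
```

View pics/w1.png

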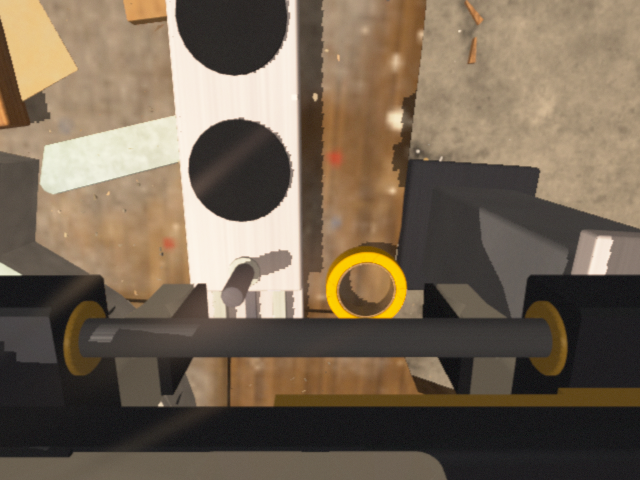

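```bash
python3 - <<'E'
from h import *
import pickle
d=pickle.load(open('w1.pkl','rb'))
for n,u,v,z in (('padL',240,170,.04),('post',232,297,.096)): print(n,world(d,u,v,z).round(4))
E
```

```text
padL [ 0.4831 -0.2048  0.04  ]
post [ 0.478  -0.1169  0.096 ]
```

View pics/t1.png

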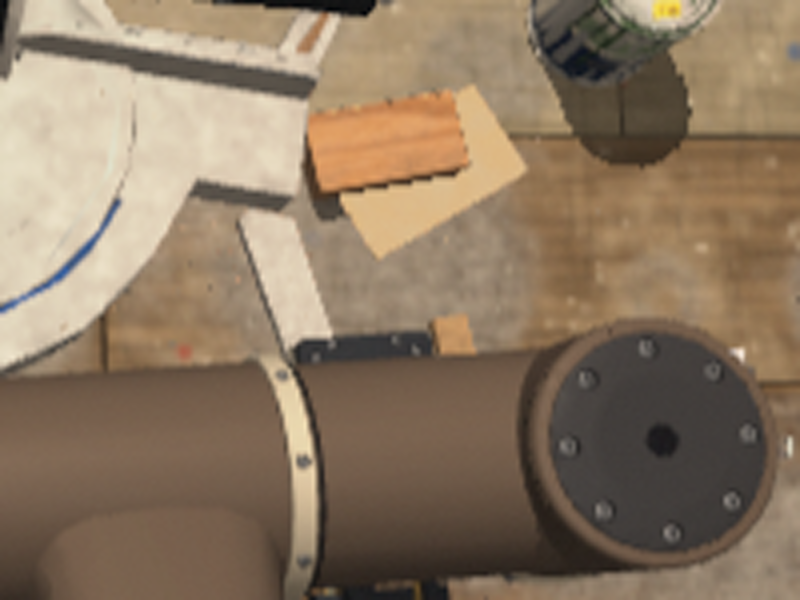

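Call:
play_rows([
  [[4,-1,0,0,0,0,1],[8,-2,0,0,0,0,1],[12,-3,0,0,0,0,1],[14,-4,0,0,0,0,1],[14,-4,0,0,0,0,1],[14,-4,0,0,0,0,1]],
])

```text
clock: 2.37
tool_pos: [0.4697, -0.3006, 0.2253]
orientation: [179.9, 0.1, -86.4]
force: [-0.4, 0.6, -0.4]
opening: 0.088
gripper_force: 0.0
```

```bash
python3 - <<'E'
from h import *
import pickle
d=snapshot("wrist");save(d,'w2.png',(80,0,480,300),2);pickle.dump(d,open('w2.pkl','wb'))
go((.499,-.4386,.12,-86.3))
E
```

```text
at [ 0.4694 -0.2998  0.2257] [ 1.7991e+02  5.0000e-02 -8.6310e+01] t 2.42 j [-12.4   9.6 -14.4  -0.  -66.2  16.1]
[14.05 -2.07 10.55] [ 0.09  0.05 -0.01]
```

View pics/w2.png

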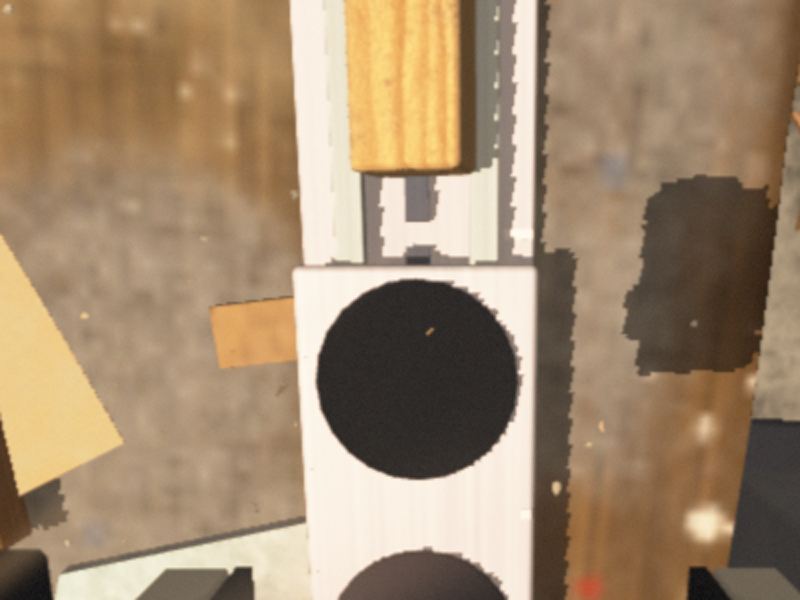

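```bash
python3 - <<'E'
from h import *
import pickle
d=pickle.load(open('w2.pkl','rb'))
for n,u,v,z in (('offR',256,84.5,.051),('offL',311,84,.051),('offtopL',253,0,.051),('offtopR',310.5,0,.051),('padR',80+418/2,378/2,.04)): print(n,world(d,u,v,z).round(4))
E
```

```text
offR [ 0.5188 -0.3993  0.051 ]
offL [ 0.4778 -0.4023  0.051 ]
offtopL [ 0.5225 -0.4559  0.051 ]
offtopR [ 0.4816 -0.4585  0.051 ]
padR [ 0.491  -0.3209  0.04  ]
```

Call:
play_rows([
  [[4,-0.7,3,0,0,0,1],[8,-1.4,6,0,0,0,1],[11.5,-1.8,8,0,0,0,1],[14.3,-2.2,10,0,0,0,1],[14.3,-2.2,12,0,0,0,1],[14.3,-2.2,15,0,0,0,1],[14.3,-2.2,17.5,0,0,0,1],[14.3,-2.2,19,0,0,0,1],[14.3,-2.2,19.7,0,0,0,1],[14.3,-2.2,19.7,0,0,0,1],[14.3,-2.2,19.7,0,0,0,0.4],[14.3,-2.2,19.7,0,0,0,0.3],[14.3,-2.2,19.7,0,0,0,0.3],[14.3,-2.2,19.7,0,0,0,0.3],[14.3,-2.2,19.7,0,0,0,0.3]],
])

```text
clock: 3.67
tool_pos: [0.5016, -0.4416, 0.0306]
orientation: [-179.9, -0.0, -86.2]
force: [-1.2, -0.2, -0.6]
opening: 0.0598
gripper_force: 0.0
```

```bash
python3 - <<'E'
from h import *
go((.5,-.441,.13,-86.3),(.64,-.445,.13,-86.3),(.64,-.445,.006,-86.3))
o=get_obs();print(o['opening'],o['gripper_force'],o['force'])
E
```

```text
at [ 0.5016 -0.4416  0.0306] [-1.7992e+02 -4.0000e-02 -8.6250e+01] t 3.67 j [-24.7  29.6 -12.8   0.  -47.4  28.4]
[-0.06  0.14 -9.94] [-0.08 -0.04  0.05]
[  1.25 -13.8   -9.92] [-0.08 -0.04  0.05]
[  1.24 -13.78   2.48] [-0.08 -0.04  0.05]
0.05984659989053951 0.0 [-1.15319704 -0.22264868 -0.58282739]
```

Call:
play_rows([
  [[0,0,0,0,0,0,0.2],[0,0,0,0,0,0,0.2],[0,0,0,0,0,0,0.2],[0,0,0,0,0,0,0.2],[0,0,0,0,0,0,0.2],[0,0,0,0,0,0,0.2]],
])

```text
clock: 4.17
tool_pos: [0.5013, -0.4415, 0.0299]
orientation: [-180.0, -0.0, -86.2]
force: [-0.4, 2.0, 5.9]
opening: 0.0473
gripper_force: 29.3
```

Call:
play_rows([
  [[0,0,-2,0,0,0,0.2],[0,0,-4,0,0,0,0.2],[0,0,-6,0,0,0,0.2],[0,-2,-7,0,0,0,0.2],[0,-4.5,-7,0,0,0,0.2],[0.5,-7,-7,0,0,0,0.2],[1,-9.5,-7,0,0,0,0.2],[1,-12,-6,0,0,0,0.2],[1.2,-13.8,-4,0,0,0,0.2],[1.2,-13.8,-2,0,0,0,0.2],[1.2,-13.8,0,0,0,0,0.2],[1.2,-13.8,1.2,0,0,0,0.2],[1.2,-13.8,1.7,0,0,0,0.2],[1.2,-13.8,1.7,0,0,0,0.2],[1.2,-13.8,1.7,0,0,0,0.2]],
])

```text
clock: 5.42
tool_pos: [0.6392, -0.4444, 0.0121]
orientation: [180.0, 0.0, -86.3]
force: [-0.5, 0.5, -0.8]
opening: 0.0461
gripper_force: 29.5
```

```bash
python3 - <<'E'
from h import *
go((.64,-.445,.0085,-86.3))
o=get_obs();print(o['opening'],o['gripper_force'],o['force'])
E
```

```text
at [ 0.6392 -0.4444  0.0121] [ 1.7996e+02  2.0000e-02 -8.6270e+01] t 5.42 j [-20.5  39.3   3.   -0.  -53.8  24.3]
[ 0.06 -0.07  0.36] [0.04 0.02 0.03]
0.04614596234772818 29.454921442084014 [-0.48677779  0.5084751  -0.77849822]
```

Call:
play_rows([
  [[0,0,0.2,0,0,0,0.2],[0,0,0.35,0,0,0,0.2],[0,0,0.35,0,0,0,0.2],[0,0,0.35,0,0,0,0.75],[0,0,0.35,0,0,0,0.75],[0,0,0.35,0,0,0,0.75],[0,0,0.35,0,0,0,0.75],[0,0,0,0,0,0,0.75],[0,0,-2,0,0,0,0.75],[0,0,-5,0,0,0,0.75],[0,0,-9,0,0,0,0.75],[0,0,-13,0,0,0,0.75]],
])

```text
clock: 6.42
tool_pos: [0.639, -0.4441, 0.1431]
orientation: [179.9, 0.1, -86.3]
force: [1.7, -0.6, 0.3]
opening: 0.0658
gripper_force: 0.0
```

```bash
python3 - <<'E'
from h import *
go((.4783,-.1158,.15,-86.3),(.4783,-.1158,.07,-86.3))
E
```

```text
at [ 0.639  -0.4441  0.1431] [ 1.7988e+02  6.0000e-02 -8.6250e+01] t 6.42 j [-20.5  33.1  10.   -0.  -67.1  24.3]
[-33.81  13.89  -0.63] [0.12 0.06 0.05]
[-33.8   13.87   7.37] [0.12 0.06 0.05]
```

Call:
play_rows([
  [[-3,1.2,-1,0,0,0,0.75],[-6.5,2.7,-1,0,0,0,0.75],[-10,4.1,-1,0,0,0,0.75],[-13.5,5.5,-1,0,0,0,0.75],[-17,7,-1,0,0,0,0.75],[-20.5,8.4,-1,0,0,0,0.75],[-24,9.9,-1,0,0,0,0.75],[-27.5,11.3,-1,0,0,0,0.75],[-31,12.7,-1,0,0,0,0.75],[-33.8,13.9,-0.5,0,0,0,0.75],[-33.8,13.9,2,0,0,0,0.75],[-33.8,13.9,5,0,0,0,0.75],[-33.8,13.9,7.3,0,0,0,0.5],[-33.8,13.9,7.3,0,0,0,0.3],[-33.8,13.9,7.3,0,0,0,0],[-33.8,13.9,7.3,0,0,0,0],[-33.8,13.9,7.3,0,0,0,0],[-33.8,13.9,7.3,0,0,0,0],[-33.8,13.9,7.3,0,0,0,0],[-33.8,13.9,7.3,0,0,0,0]],
])

```text
clock: 8.08
tool_pos: [0.4793, -0.1163, 0.0703]
orientation: [-179.9, 0.0, -86.3]
force: [-0.0, -0.7, -0.0]
opening: 0.0182
gripper_force: 2.1
```

Call:
play_rows([
  [[0,0,0,0,0,0,0],[0,0,0,0,0,0,0],[0,0,0,0,0,0,0],[0,0,0,0,0,0,0],[0,0,0,0,0,0,0]],
])

```text
clock: 8.5
tool_pos: [0.4794, -0.1162, 0.0702]
orientation: [-179.9, -0.0, -86.2]
force: [-0.7, 0.2, 6.5]
opening: 0.0176
gripper_force: 30.0
```

```bash
python3 - <<'E'
from h import *
o=get_obs();print(o['opening'],o['gripper_force'],o['force'])
x,y,z=o['tool_pos']
print(x,y)
u=np.array([-.0645,.998])
for d in (.03,.057,.07):
  go((x+u[0]*d,y+u[1]*d,z,-86.3))
E
```

```text
0.01755281907214462 30.001706779003143 [-0.70867705  0.189021    6.50366823]
0.4794314785817221 -0.11621462636912731
at [ 0.4794 -0.1162  0.0702] [-1.7994e+02 -1.0000e-02 -8.6230e+01] t 8.5 j [  9.3  13.  -33.6   0.  -43.4  -5.5]
[-3. -0. -0.] [-0.06 -0.01  0.07]
at [ 0.4794 -0.1162  0.0702] [-1.7994e+02 -1.0000e-02 -8.6230e+01] t 8.5 j [  9.3  13.  -33.6   0.  -43.4  -5.5]
[-5.7  -0.01 -0.  ] [-0.06 -0.01  0.07]
at [ 0.4794 -0.1162  0.0702] [-1.7994e+02 -1.0000e-02 -8.6230e+01] t 8.5 j [  9.3  13.  -33.6   0.  -43.4  -5.5]
[-7.   -0.01 -0.  ] [-0.06 -0.01  0.07]
```

Call:
play_rows([
  [[-0.7,0,0,0,0,0,0],[-1.5,0,0,0,0,0,0],[-2.3,0,0,0,0,0,0],[-3.1,0,0,0,0,0,0],[-3.9,0,0,0,0,0,0],[-4.5,0,0,0,0,0,0],[-5,0,0,0,0,0,0],[-5,0,0,0,0,0,0],[-5,0,0,0,0,0,0]],
])

```text
clock: 9.25
tool_pos: [0.476, -0.0659, 0.0702]
orientation: [-179.9, 0.0, -86.2]
force: [-1.5, 3.4, 7.7]
opening: 0.0172
gripper_force: 30.0
```

Call:
play_rows([
  [[-0.2,0,0,0,0,0,0],[-0.2,0,0,0,0,0,0],[-0.2,0,0,0,0,0,0]],
])

```text
clock: 9.5
tool_pos: [0.4759, -0.0641, 0.0702]
orientation: [-179.9, 0.0, -86.2]
force: [-1.9, 1.2, 6.9]
opening: 0.0169
gripper_force: 30.0
```

Call:
play_rows([
  [[-0.2,0,0,0,0,0,0],[-0.2,0,0,0,0,0,0],[-0.2,0,0,0,0,0,0]],
])

```text
clock: 9.75
tool_pos: [0.4758, -0.0622, 0.0702]
orientation: [-179.9, -0.0, -86.2]
force: [-0.5, 0.3, 7.1]
opening: 0.0173
gripper_force: 30.0
```

Call:
play_rows([
  [[-0.2,0,0,0,0,0,0],[-0.2,0,0,0,0,0,0],[-0.2,0,0,0,0,0,0]],
])

```text
clock: 10.0
tool_pos: [0.4757, -0.0601, 0.0702]
orientation: [-179.9, 0.0, -86.2]
force: [-2.1, 2.5, 7.7]
opening: 0.0172
gripper_force: 30.0
```

Call:
play_rows([
  [[-0.2,0,0,0,0,0,0],[-0.2,0,0,0,0,0,0],[-0.2,0,0,0,0,0,0]],
])

```text
clock: 10.25
tool_pos: [0.4755, -0.058, 0.0702]
orientation: [-179.9, 0.0, -86.2]
force: [-2.1, 3.8, 7.0]
opening: 0.0173
gripper_force: 30.0
```

Call:
play_rows([
  [[-0.1,0,0,0,0,0,0],[-0.2,0,0,0,0,0,0],[-0.2,0,0,0,0,0,0],[-0.2,0,0,0,0,0,0]],
])

```text
clock: 10.58
tool_pos: [0.4754, -0.0561, 0.0702]
orientation: [-179.9, 0.0, -86.2]
force: [-2.0, 2.6, 7.9]
opening: 0.0175
gripper_force: 30.0
```

Call:
play_rows([
  [[-0.1,0,0,0,0,0,0],[-0.2,0,0,0,0,0,0],[-0.2,0,0,0,0,0,0],[-0.2,0,0,0,0,0,0]],
])

```text
clock: 10.92
tool_pos: [0.4753, -0.0541, 0.0702]
orientation: [-179.9, 0.0, -86.2]
force: [-1.6, 1.7, 6.9]
opening: 0.0172
gripper_force: 30.0
```

Call:
play_rows([
  [[-0.1,0,0,0,0,0,0],[-0.2,0,0,0,0,0,0],[-0.2,0,0,0,0,0,0],[-0.2,0,0,0,0,0,0]],
])

```text
clock: 11.25
tool_pos: [0.4752, -0.0528, 0.0702]
orientation: [-180.0, -0.0, -86.2]
force: [-0.2, -5.0, 5.2]
opening: 0.0172
gripper_force: 30.0
```

Call:
play_rows([
  [[0.1,0,0,0,0,0,0],[0.1,0,0,0,0,0,0],[0.1,0,0,0,0,0,0.5],[0.1,0,0,0,0,0,0.6],[0.1,0,0,0,0,0,0.6],[0.1,0,0,0,0,0,0.6],[0.1,0,0,0,0,0,0.6],[0.1,0,-2,0,0,0,0.6],[0.1,0,-5,0,0,0,0.6],[0.1,0,-9,0,0,0,0.6],[-1,3,-13,0,0,0,1],[-3,5,-16,0,0,0,1],[-5,5,-17,0,0,0,1],[-5,5,-17,0,0,0,1],[-5,5,-17,0,0,0,1]],
])

```text
clock: 12.5
tool_pos: [0.4217, -0.0046, 0.2408]
orientation: [-179.8, 0.1, -86.1]
force: [-0.0, 0.1, -1.1]
opening: 0.0803
gripper_force: 0.0
```

```bash
python3 - <<'E'
from h import *
import pickle
s=snapshot("top");d=snapshot("wrist");e=snapshot("side")
for n,q in (('t3',s),('w3',d),('s3',e)): pickle.dump(q,open(n+'.pkl','wb'))
a=s["frame"][225:325,340:540,::-1];b=d["frame"][:360,:600,::-1]
c=e["frame"][250:470,240:440,::-1]
im=np.zeros((600,800,3),np.uint8)
im[:200,:400]=cv2.resize(a,(400,200));im[200:584,:640]=cv2.resize(b,(640,384))
im[:198,410:590]=cv2.resize(c,(180,198));cv2.imwrite('pics/c3.png',im)
# pad blobs in wrist
for nm,q in (('w',d),('t',s)):
    m=(q["frame"].max(2)<55).astype(np.uint8)
    n,l,st,ce=cv2.connectedComponentsWithStats(m)
    for i in range(1,n):
        x,y,w,h,A=st[i]
        if A>250: print(nm,st[i],ce[i].round(1),world(q,*ce[i],.04).round(4))
go((.45,0,.23,-86))
E
```

```text
w [ 200    0  104   93 8083] [251.6  41.8] [ 0.4793 -0.1373  0.04  ]
w [  262   274   378   120 14551] [552.7 329.4] [0.1897 0.0921 0.04  ]
w [   0  276   72   40 2052] [ 27.  292.5] [0.6793 0.088  0.04  ]
w [    0   277   640   203 41261] [304.6 424. ] [0.4162 0.2123 0.04  ]
w [433 354  37  40 921] [452.5 371.6] [0.2768 0.143  0.04  ]
w [165 357  33  38 830] [177.4 372.8] [0.5429 0.1624 0.04  ]
w [286 369 122  25 327] [343.2 380.5] [0.3817 0.16   0.04  ]
t [595   0  32  34 302] [605.8  20.4] [ 1.2758 -0.8775  0.04  ]
t [ 322    9  119  128 2309] [369.  78.] [ 1.0545 -0.0827  0.04  ]
t [ 349  105   94   49 2469] [393.2 133. ] [ 0.8754 -0.1521  0.04  ]
t [ 305  135   38   70 1842] [322.6 169.9] [0.7567 0.0657 0.04  ]
t [108 178   6 133 255] [110.5 244.2] [0.534  0.6692 0.04  ]
t [138 224  23  20 344] [148.5 233.4] [0.5648 0.5656 0.04  ]
t [432 246  15  27 263] [439.  259.1] [ 0.4874 -0.2739  0.04  ]
t [327 271  73  56 717] [370.4 306.9] [ 0.3507 -0.0666  0.04  ]
t [ 327  327   83  153 1148] [373.8 408.5] [ 0.0731 -0.068   0.04  ]
t [284 395  38  85 384] [301.7 440.2] [-0.0042  0.1318  0.04  ]
at [ 0.4211 -0.0061  0.2385] [ 1.7989e+02 -3.0000e-02 -8.6260e+01] t 12.65 j [ 26.2  -4.8 -27.9  -0.  -67.  -22.5]
[-0.42 -2.92  0.85] [ 0.11 -0.03 -0.26]
```

View pics/c3.png

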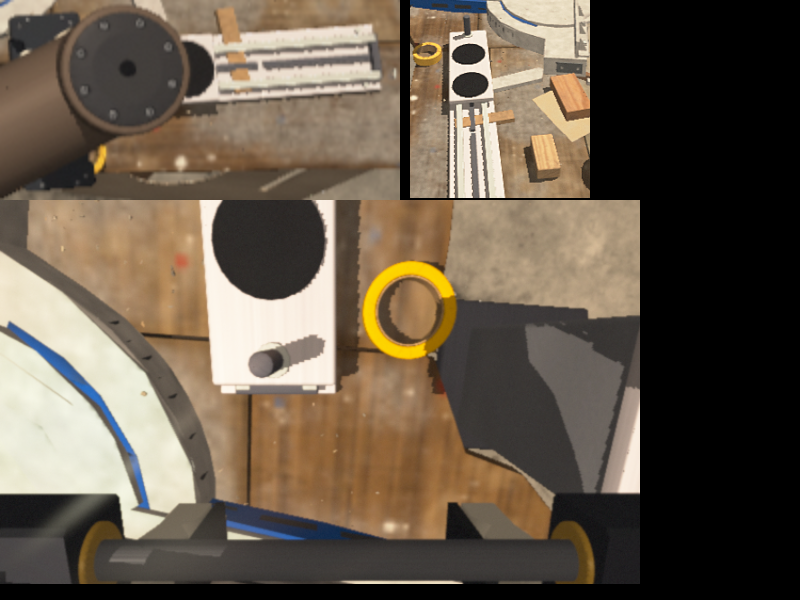

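```bash
python3 - <<'E'
from h import *
import pickle
d=pickle.load(open('w3.pkl','rb'))
def circ(q,box,z,dark,r0):
    x0,y0,x1,y1=box
    g=q["frame"].max(2)[y0:y1,x0:x1]
    m=(g<dark).astype(np.uint8)
    n,l,st,ce=cv2.connectedComponentsWithStats(m)
    i=1+np.argmax(st[1:,4]);c,_=cv2.findContours((l==i).astype(np.uint8),cv2.RETR_EXTERNAL,cv2.CHAIN_APPROX_NONE)
    c=max(c,key=len)[:,0,:]
    c=c[(c[:,0]>0)&(c[:,1]>0)&(c[:,0]<x1-x0-1)&(c[:,1]<y1-y0-1)]
    P=np.array([world(q,x0+a,y0+b,z) for a,b in c])
    from scipy.optimize import least_squares
    f=lambda p:np.hypot(P[:,0]-p[0],P[:,1]-p[1])-p[2]
    r=least_squares(f,[*P[:,:2].mean(0),r0],loss='soft_l1',f_scale=.001);return r.x.round(4)
print(circ(d,(190,0,320,110),.04,80,.042))
print(world(d,250.3,151.9,.096))
print('side padL/R? ')
q=pickle.load(open('w2.pkl','rb'));print(circ(q,(230,135,345,245),.04,80,.042), 'moved +.0615*u expected')
w1=pickle.load(open('w1.pkl','rb'));print(circ(w1,(180,110,300,230),.04,80,.042))
t=pickle.load(open('top0.pkl','rb'));print(circ(t,(398,243,435,277),.04,80,.042),circ(t,(437,241,470,274),.04,80,.042))
E
```

```text
[ 0.4795 -0.1407  0.0407]
[ 0.4697146  -0.05600303  0.096     ]
side padL/R? 
[ 0.4915 -0.3195  0.0405] moved +.0615*u expected
[ 0.4832 -0.2038  0.0404]
[ 0.484  -0.2024  0.0394] [ 0.4913 -0.3177  0.0393]
```

```bash
python3 - <<'E'
from h import *
go((.4752,-.054,.12,-86.3),(.4752,-.054,.07,-86.3))
E
```

```text
at [ 0.4211 -0.0061  0.2385] [ 1.7989e+02 -3.0000e-02 -8.6260e+01] t 12.65 j [ 26.2  -4.8 -27.9  -0.  -67.  -22.5]
[ 5.13 -5.11 11.84] [ 0.11 -0.03  0.04]
[ 5.13 -5.12 16.84] [ 0.11 -0.03  0.04]
```

Call:
play_rows([
  [[2,-2,3,0,0,0,0.6],[4,-4,6,0,0,0,0.6],[5.1,-5.1,8.5,0,0,0,0.6],[5.1,-5.1,11,0,0,0,0.6],[5.1,-5.1,14,0,0,0,0.6],[5.1,-5.1,16.8,0,0,0,0.4],[5.1,-5.1,16.8,0,0,0,0],[5.1,-5.1,16.8,0,0,0,0],[5.1,-5.1,16.8,0,0,0,0],[5.1,-5.1,16.8,0,0,0,0],[5.1,-5.1,16.8,0,0,0,0],[5.1,-5.1,16.8,0,0,0,0],[5.1,-5.1,16.8,0,0,0,0],[5.1,-5.1,16.8,0,0,0,0]],
])

```text
clock: 13.82
tool_pos: [0.4753, -0.0533, 0.0728]
orientation: [-180.0, 0.0, -86.2]
force: [-5.1, -0.5, 6.4]
opening: 0.0175
gripper_force: 30.0
```

Call:
play_rows([
  [[0.1,0,0,0,0,0,0],[0.1,0,0,0,0,0,0],[0.1,0,0,0,0,0,0],[0.1,0,0,0,0,0,0]],
])

```text
clock: 14.15
tool_pos: [0.4753, -0.0539, 0.0728]
orientation: [-180.0, 0.0, -86.2]
force: [-5.2, 2.5, 7.0]
opening: 0.0173
gripper_force: 30.0
```

Call:
play_rows([
  [[0.1,0,0,0,0,0,0],[0.1,0,0,0,0,0,0],[0.1,0,0,0,0,0,0],[0.1,0,0,0,0,0,0]],
])

```text
clock: 14.48
tool_pos: [0.4754, -0.0548, 0.0728]
orientation: [-180.0, 0.0, -86.3]
force: [-6.5, 4.6, 7.4]
opening: 0.0172
gripper_force: 30.0
```

Call:
play_rows([
  [[-0.3,0,0,0,0,0,0],[-0.3,0,0,0,0,0,0],[-0.3,0,0,0,0,0,0],[-0.3,0,0,0,0,0,0]],
])

```text
clock: 14.82
tool_pos: [0.4752, -0.0524, 0.0728]
orientation: [-180.0, -0.0, -86.2]
force: [-5.9, -0.3, 7.1]
opening: 0.0171
gripper_force: 30.0
```

Call:
play_rows([
  [[-0.1,0,0,0,0,0,0],[-0.1,0,0,0,0,0,0],[-0.1,0,0,0,0,0,0],[-0.1,0,0,0,0,0,0]],
])

```text
clock: 15.15
tool_pos: [0.4751, -0.0519, 0.0728]
orientation: [-180.0, -0.0, -86.2]
force: [-3.3, -3.8, 6.1]
opening: 0.017
gripper_force: 30.0
```

```bash
python3 - <<'E'
from h import *
go((.4752,-.053,.22,-86.3),(.40,.05,.23,-86.3),(.40,.2,.23,-86.3),(.48,.31,.23,-86.3),(.53,.49,.23,-86.3))
E
```

```text
at [ 0.4751 -0.0519  0.0728] [-1.800e+02 -4.000e-02 -8.623e+01] t 15.15 j [ 17.5  11.5 -35.2   0.1 -43.3 -13.7]
[  0.12   0.   -14.72] [-0.   -0.04  0.07]
[-10.65   6.83 -15.73] [-0.   -0.04  0.07]
[-25.62   5.84 -15.74] [-0.   -0.04  0.07]
[-36.07  -2.86 -15.75] [-0.   -0.04  0.07]
[-53.7   -9.03 -15.76] [-0.   -0.04  0.07]
```

Call:
play_rows([
  [[0.1,0,0,0,0,0,0],[0.15,0,0,0,0,0,0.4],[0.15,0,0,0,0,0,0.6],[0.15,0,0,0,0,0,0.6],[0.15,0,0,0,0,0,0.6],[0.15,0,-0.5,0,0,0,0.6],[0.15,0,-3,0,0,0,0.6],[0.15,0,-7,0,0,0,0.6],[0,0,-11,0,0,0,1],[-2,1,-14,0,0,0,1],[-5,3.5,-15.7,0,0,0,1],[-8,6,-15.7,0,0,0,1],[-11.5,6.8,-15.7,0,0,0,1],[-15,6.5,-15.7,0,0,0,1],[-19,6.2,-15.7,0,0,0,1],[-23,5.8,-15.7,0,0,0,1],[-26.5,4.5,-15.7,0,0,0,1],[-29.5,2,-15.7,0,0,0,1],[-33,-1,-15.7,0,0,0,1],[-36,-2.9,-15.7,0,0,0,1]],
])

```text
clock: 16.82
tool_pos: [0.482, 0.3118, 0.229]
orientation: [-180.0, 0.0, -86.2]
force: [0.3, 0.4, 0.4]
opening: 0.0876
gripper_force: 0.0
```

Call:
play_rows([
  [[0,0,0,0,0,0,1],[0,0,0,0,0,0,1],[0,0,0,0,0,0,1]],
])

```text
clock: 17.07
tool_pos: [0.4807, 0.3097, 0.2281]
orientation: [179.9, -0.1, -86.2]
force: [-1.0, -0.5, 0.4]
opening: 0.0874
gripper_force: 0.0
```

```bash
cat >> h.py <<'E'
from scipy.optimize import least_squares
def light(q,z,r0,tol=.006):
    """circles of light pot tops at height z: contour fit"""
    f=q["frame"];hsv=cv2.cvtColor(f,cv2.COLOR_RGB2HSV)
    m=((hsv[:,:,2]>170)&(hsv[:,:,1]<50)).astype(np.uint8);m[270:]=0
    for c in cv2.findContours(m,cv2.RETR_EXTERNAL,cv2.CHAIN_APPROX_NONE)[0]:
        if len(c)<60: continue
        c=cv2.convexHull(c)[:,0,:] if False else c[:,0,:]
        c=c[(c[:,0]>0)&(c[:,1]>0)&(c[:,0]<639)]
        if len(c)<40: continue
        P=np.array([world(q,a,b,z) for a,b in c])
        r=least_squares(lambda p:np.hypot(P[:,0]-p[0],P[:,1]-p[1])-p[2],[*P[:,:2].mean(0),r0],loss='soft_l1',f_scale=.001)
        print(len(c),c.mean(0).round(0),r.x.round(4),'rms mm',(1e3*np.sqrt((r.fun**2).mean())).round(2))
E
python3 - <<'E'
from h import *
d=snapshot("wrist");save(d,'w4.png')
import pickle;pickle.dump(d,open('w4.pkl','wb'))
light(d,.05,.026)
go((.53,.49,.23,-86.3))
E
```

```text
190 [171. 259.] [0.5965 0.3555 0.0217] rms mm 6.51
163 [ 46. 250.] [0.7043 0.3521 0.0205] rms mm 4.42
181 [245. 157.] [0.5377 0.2652 0.0249] rms mm 0.26
151 [374. 130.] [0.4368 0.2398 0.0145] rms mm 4.83
512 [501.  26.] [ 0.3752 -0.2233  0.3858] rms mm 9.76
472 [116.  97.] [0.7613 0.0459 0.2432] rms mm 24.72
220 [95. 55.] [0.7551 0.0597 0.181 ] rms mm 9.56
at [0.4806 0.3093 0.2286] [ 1.7998e+02 -2.0000e-02 -8.6260e+01] t 17.12 j [ 52.4  10.8 -12.5  -0.  -66.8 -48.6]
[-17.71  -6.11  -0.15] [ 0.02 -0.02  0.04]
```

View pics/w4.png

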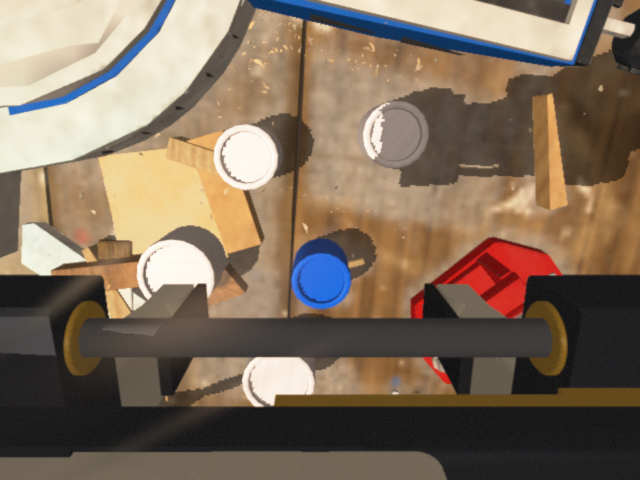

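Call:
play_rows([
  [[-4,-1.4,0,0,0,0,1],[-8,-2.8,0,0,0,0,1],[-12,-4.2,0,0,0,0,1],[-15.5,-5.4,0,0,0,0,1],[-17.7,-6.1,0,0,0,0,1],[-17.7,-6.1,0,0,0,0,1],[-17.7,-6.1,0,0,0,0,1],[-17.7,-6.1,0,0,0,0,1]],
])

```text
clock: 17.78
tool_pos: [0.53, 0.4894, 0.2292]
orientation: [-180.0, 0.0, -86.3]
force: [-0.6, -0.4, -0.3]
opening: 0.0877
gripper_force: 0.0
```

```bash
python3 - <<'E'
from h import *
import pickle
q=pickle.load(open('w4.pkl','rb'));print('nB',world(q,395,134,.05),world(q,363,134,.05),world(q,428,134,.05))
d=snapshot("wrist")
pickle.dump(d,open('w5.pkl','wb'))
light(d,.056,.033)
for p in ((.5942,.3679,.056),(.5039,.4638,.056)): print(pix(d,p))
go((.504,.464,.12,-86.3))
E
```

```text
nB [0.42147925 0.23971554 0.05      ] [0.44641203 0.24136624 0.05      ] [0.39576318 0.23801298 0.05      ]
251 [348. 186.] [0.5055 0.4634 0.0304] rms mm 4.32
255 [ 57. 163.] [0.7458 0.4587 0.0386] rms mm 4.23
219 [191. 126.] [0.6266 0.4282 0.0194] rms mm 6.89
157 [133. 107.] [0.674  0.4142 0.0141] rms mm 5.17
230 [85. 49.] [0.7064 0.375  0.0196] rms mm 4.57
259 [238.  49.] [0.5933 0.3675 0.0318] rms mm 0.26
[236.94198829  49.90222957]
[348.55536861 188.47775592]
at [0.5301 0.4892 0.2295] [-1.7998e+02  3.0000e-02 -8.6290e+01] t 17.83 j [ 58.1  24.8   7.6   0.  -72.7 -54.4]
[ 2.35  2.78 10.95] [-0.02  0.03  0.01]
```

Call:
play_rows([
  [[1.2,1.4,3,0,0,0,1],[2.4,2.8,6.5,0,0,0,1],[2.4,2.8,10,0,0,0,1],[2.4,2.8,13,0,0,0,1],[2.4,2.8,16,0,0,0,1],[2.4,2.8,18.5,0,0,0,1],[2.4,2.8,20.2,0,0,0,1],[2.4,2.8,20.7,0,0,0,1],[2.4,2.8,20.7,0,0,0,1],[2.4,2.8,20.7,0,0,0,0.5],[2.4,2.8,20.7,0,0,0,0.5],[2.4,2.8,20.7,0,0,0,0.5],[2.4,2.8,20.7,0,0,0,0.5],[2.4,2.8,20.7,0,0,0,0.5],[2.4,2.8,20.7,0,0,0,0.5],[2.4,2.8,20.7,0,0,0,0.5],[2.4,2.8,20.7,0,0,0,0.5],[2.4,2.8,20.7,0,0,0,0.5]],
])

```text
clock: 19.33
tool_pos: [0.5044, 0.4653, 0.023]
orientation: [-179.9, 0.1, -86.2]
force: [-1.7, -0.9, 6.7]
opening: 0.0656
gripper_force: 30.0
```

```bash
python3 - <<'E'
from h import *
o=get_obs();print(o['opening'],o['gripper_force'],o['force'])
go((.504,.464,.17,-86.3),(.40,.23,.18,-86.3),(.395,.05,.18,-86.3),(.42,-.08,.18,-86.3),(.488,-.256,.14,-86.3))
E
```

```text
0.06558919910122613 30.002593472599983 [-1.74876618 -0.87899828  6.71418271]
at [0.5044 0.4653 0.023 ] [-1.7993e+02  7.0000e-02 -8.6220e+01] t 19.33 j [ 58.9  31.5 -10.6   0.  -47.8 -55.2]
[  0.11   0.03 -14.7 ] [-0.07  0.07  0.08]
[ 22.77  11.94 -15.74] [-0.07  0.07  0.08]
[ 40.7   13.63 -15.76] [-0.07  0.07  0.08]
[ 53.84  11.99 -15.78] [-0.07  0.07  0.08]
[ 71.85   6.37 -11.79] [-0.07  0.07  0.08]
```

Call:
play_rows([
  [[0,0,-2,0,0,0,0.5],[0,0,-5,0,0,0,0.5],[0,0,-8.5,0,0,0,0.5],[0.5,0,-12,0,0,0,0.5],[2,1,-14.5,0,0,0,0.5],[5,2.6,-15.7,0,0,0,0.5],[8.2,4.3,-15.7,0,0,0,0.5],[11.5,6,-15.7,0,0,0,0.5],[15,8,-15.7,0,0,0,0.5],[18.5,9.8,-15.7,0,0,0,0.5],[22,11.5,-15.7,0,0,0,0.5],[25.5,12.5,-15.7,0,0,0,0.5],[29,13,-15.7,0,0,0,0.5],[33,13.4,-15.7,0,0,0,0.5],[37,13.5,-15.7,0,0,0,0.5],[40.7,13.6,-15.7,0,0,0,0.5],[44.5,13.2,-15.7,0,0,0,0.5],[48,12.8,-15.7,0,0,0,0.5],[51,12.4,-15.7,0,0,0,0.5],[53.8,12,-15.7,0,0,0,0.5]],
])

```text
clock: 21.0
tool_pos: [0.4191, -0.0819, 0.179]
orientation: [-179.9, 0.0, -86.3]
force: [0.3, 0.4, -1.1]
opening: 0.0661
gripper_force: 30.0
```

```bash
python3 - <<'E'
from h import *
o=get_obs();print(o['opening'],o['gripper_force'],o['force'])
go((.488,-.2547,.15,-86.3),(.488,-.2547,.07,-86.3))
E
```

```text
0.06605618164120318 30.000872360542417 [ 0.25249755  0.43230433 -1.07978798]
at [ 0.4191 -0.0819  0.179 ] [-1.7994e+02  2.0000e-02 -8.6290e+01] t 21.0 j [ 15.6  -1.3 -32.9  -0.  -58.3 -11.9]
[17.69 -5.75  2.9 ] [-0.06  0.02  0.01]
[17.7  -5.74 10.9 ] [-0.06  0.02  0.01]
```

Call:
play_rows([
  [[3,-1,0,0,0,0,0.5],[6,-2,0,0,0,0,0.5],[9.5,-3.1,0.5,0,0,0,0.5],[13,-4.2,1,0,0,0,0.5],[16,-5.2,2,0,0,0,0.5],[17.7,-5.7,4,0,0,0,0.5],[17.7,-5.7,6.5,0,0,0,0.5],[17.7,-5.7,9,0,0,0,0.5],[17.7,-5.7,10.5,0,0,0,0.5],[17.7,-5.7,10.9,0,0,0,0.5],[17.7,-5.7,10.9,0,0,0,0.5],[17.7,-5.7,10.9,0,0,0,0.5],[17.7,-5.7,10.9,0,0,0,0.5]],
])

```text
clock: 22.08
tool_pos: [0.4889, -0.253, 0.071]
orientation: [-179.9, -0.0, -86.2]
force: [0.7, -0.4, -1.4]
opening: 0.0654
gripper_force: 30.0
```

```bash
python3 - <<'E'
from h import *
o=get_obs();print(o['opening'],o['gripper_force'],o['force'])
go((.488,-.2547,.0635,-86.3))
E
```

```text
0.06543542923794796 29.99963798560202 [ 0.74271806 -0.41914113 -1.35255715]
at [ 0.4889 -0.253   0.071 ] [-1.7987e+02 -4.0000e-02 -8.6220e+01] t 22.08 j [ -7.   17.7 -26.5   0.  -45.7  10.7]
[0.17 0.1  0.75] [-0.13 -0.04  0.08]
```

Call:
play_rows([
  [[0.15,0.1,0.2,0,0,0,0.5],[0.15,0.1,0.4,0,0,0,0.5],[0.15,0.1,0.6,0,0,0,0.5],[0.15,0.1,0.7,0,0,0,0.5],[0.15,0.1,0.75,0,0,0,0.5],[0.15,0.1,0.75,0,0,0,0.5],[0.15,0.1,0.75,0,0,0,0.5]],
])

```text
clock: 22.67
tool_pos: [0.487, -0.2548, 0.063]
orientation: [-180.0, -0.0, -86.2]
force: [-3.1, -0.4, 7.4]
opening: 0.0657
gripper_force: 30.0
```

Call:
play_rows([
  [[0,0,0.1,0,0,0,0.5],[0,0,0.1,0,0,0,0.5],[0,0,0.1,0,0,0,0.5]],
])

```text
clock: 22.92
tool_pos: [0.4871, -0.255, 0.0629]
orientation: [-180.0, -0.1, -86.2]
force: [-5.9, 0.7, 15.2]
opening: 0.0658
gripper_force: 30.0
```

Call:
play_rows([
  [[0,0,-0.05,0,0,0,0.5],[0,0,-0.05,0,0,0,0.8],[0,0,-0.05,0,0,0,1],[0,0,-0.05,0,0,0,1],[0,0,-0.05,0,0,0,1],[0,0,-0.05,0,0,0,1],[0,0,-1.5,0,0,0,1],[0,0,-4,0,0,0,1],[0,0,-8,0,0,0,1],[-2,0,-12,0,0,0,1],[-4,0,-16,0,0,0,1],[-5,0,-18,0,0,0,1],[-5,0,-18,0,0,0,1],[-5,0,-18,0,0,0,1],[-5,0,-18,0,0,0,1]],
])

```text
clock: 24.17
tool_pos: [0.4833, -0.2043, 0.2406]
orientation: [180.0, 0.0, -86.2]
force: [-0.8, 0.0, -1.8]
opening: 0.0875
gripper_force: 0.0
```

```bash
cat >> h.py <<'E'
def fit(q,pts,z):
    P=np.array([world(q,a,b,z) for a,b in pts])
    r=least_squares(lambda p:np.hypot(P[:,0]-p[0],P[:,1]-p[1])-p[2],[*P[:,:2].mean(0),.03],loss='soft_l1',f_scale=.001)
    return r.x.round(4),(1e3*np.sqrt((r.fun**2).mean())).round(2)
def padfit(q,c,z=.04):
    """black pad blob nearest world xy c; outer edge only"""
    u,v=pix(q,(*c,z));g=q["frame"].max(2)
    pts=[]
    for a in np.radians(np.arange(0,360,4)):
        # ray from outside to inside in world radius 55->36 mm: first dark
        for r in np.arange(.050,.034,-.0004):
            x,y=pix(q,(c[0]+r*np.cos(a),c[1]+r*np.sin(a),z))
            if not(0<=x<639 and 0<=y<268): break
            if g[int(round(y)),int(round(x))]<80:
                if r<.0495: pts.append((x,y))
                break
    return fit(q,pts,z),len(pts)
E
python3 - <<'E'
from h import *
import pickle
d=snapshot("wrist");pickle.dump(d,open('w6.pkl','wb'))
save(d,'w6.png',(120,0,420,270),2)
light(d,.096,.033)
print(padfit(d,(.488,-.256)))
print(padfit(d,(.4805,-.1403)))
go((.42,-.08,.23,-86.3))
E
```

```text
238 [ 56. 234.] [ 0.6829 -0.1849  0.0333] rms mm 4.74
77 [301.  75.] [ 0.4981 -0.308   0.0069] rms mm 2.0
185 [365.  46.] [24.0716  1.3859 23.6765] rms mm 2.94
1705 [286. 132.] [ 0.5025 -0.251   0.0634] rms mm 27.15
((array([ 0.4872, -0.2568,  0.0409]), np.float64(1.4)), 55)
((array([ 0.4795, -0.1421,  0.0405]), np.float64(0.33)), 37)
at [ 0.483  -0.2045  0.2399] [ 1.799e+02  3.000e-02 -8.626e+01] t 24.22 j [ -1.5   5.9 -16.9  -0.  -67.4   5.3]
[-12.83   5.48   1.01] [0.1  0.03 0.04]
```

View pics/w6.png

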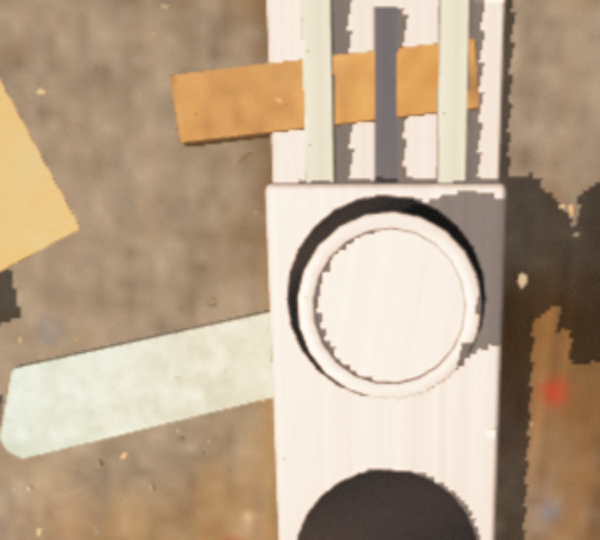

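```bash
python3 - <<'E'
from h import *
import pickle
d=pickle.load(open('w6.pkl','rb'))
for n,(x,y) in dict(l=(298,303),r=(481,303),t=(389,210),b=(389,397),c=(389.5,303.5),inner=(391,306)).items(): print(n,world(d,120+x/2,y/2,.096).round(4))
print(padfit(d,(.487,-.257)),pix(d,(.4872,-.2568,.04)))
E
```

```text
l [ 0.5184 -0.2562  0.096 ]
r [ 0.4536 -0.2605  0.096 ]
t [ 0.4882 -0.2897  0.096 ]
b [ 0.4839 -0.2247  0.096 ]
c [ 0.486  -0.2581  0.096 ]
inner [ 0.4854 -0.2573  0.096 ]
((array([ 0.487 , -0.2568,  0.0409]), np.float64(1.28)), 53) [313.17844293 149.63073505]
```

```bash
python3 - <<'E'
from h import *
go((.42,-.08,.23,-86.3),(.395,.05,.23,-86.3),(.40,.2,.23,-86.3),(.594,.3694,.2,-86.3),(.594,.3694,.023,-86.3))
E
```

```text
at [ 0.483  -0.2045  0.2399] [ 1.799e+02  3.000e-02 -8.626e+01] t 24.22 j [ -1.5   5.9 -16.9  -0.  -67.4   5.3]
[-12.83   5.48   1.01] [0.1  0.03 0.04]
[-25.97   7.12   1.02] [0.1  0.03 0.04]
[-40.9    5.64   1.03] [0.1  0.03 0.04]
[-56.54 -14.82   4.  ] [0.1  0.03 0.04]
[-56.53 -14.86  21.7 ] [0.1  0.03 0.04]
```

Call:
play_rows([
  [[-3,1.3,0,0,0,0,1],[-6.5,2.8,0,0,0,0,1],[-10,4.3,0.5,0,0,0,1],[-13,5.5,1,0,0,0,1],[-16.5,6,1,0,0,0,1],[-20,6.5,1,0,0,0,1],[-24,7,1,0,0,0,1],[-28,6.8,1,0,0,0,1],[-32,6.5,1,0,0,0,1],[-36,6.1,1,0,0,0,1],[-40,5.6,1,0,0,0,1],[-43,3,1.5,0,0,0,1],[-45.3,0,2,0,0,0,1],[-47.5,-3,2.5,0,0,0,1],[-49.8,-6,3,0,0,0,1],[-52,-9,3,0,0,0,1],[-54.5,-12.2,3.5,0,0,0,1],[-56.5,-14.8,4,0,0,0,1],[-56.5,-14.8,4,0,0,0,1],[-56.5,-14.8,4,0,0,0,1]],
])

```text
clock: 25.88
tool_pos: [0.5948, 0.3685, 0.1962]
orientation: [179.7, -0.3, -86.3]
force: [-0.4, 0.6, 0.5]
opening: 0.0878
gripper_force: 0.0
```

```bash
python3 - <<'E'
from h import *
go((.594,.3694,.023,-86.3))
E
```

```text
at [0.5948 0.3685 0.1962] [179.71  -0.25 -86.31] t 25.88 j [ 47.7  24.1   2.1  -0.  -68.4 -44. ]
[-1.700e-01 -1.000e-02  1.732e+01] [ 0.29 -0.25 -0.01]
```

Call:
play_rows([
  [[0,0,3,0,0,0,1],[0,0,6.5,0,0,0,1],[0,0,10,0,0,0,1],[0,0,13,0,0,0,1],[0,0,15.5,0,0,0,1],[0,0,16.8,0,0,0,1],[0,0,17.1,0,0,0,1],[0,0,17.1,0,0,0,1],[0,0,17.1,0,0,0,1],[0,0,17.1,0,0,0,1]],
])

```text
clock: 26.72
tool_pos: [0.5954, 0.3697, 0.0323]
orientation: [-179.9, 0.1, -86.2]
force: [0.3, -0.8, 0.7]
opening: 0.088
gripper_force: 0.0
```

```bash
python3 - <<'E'
from h import *
go((.594,.3694,.023,-86.3))
E
```

```text
at [0.5954 0.3697 0.0323] [-1.7986e+02  1.1000e-01 -8.6230e+01] t 26.72 j [ 47.7  32.   -8.2   0.  -49.7 -44. ]
[0.02 0.14 0.93] [-0.14  0.11  0.06]
```

Call:
play_rows([
  [[0,0.1,0.5,0,0,0,1],[0,0.1,0.9,0,0,0,1],[0,0.1,0.9,0,0,0,0.7],[0,0.1,0.9,0,0,0,0.5],[0,0.1,0.9,0,0,0,0.5],[0,0.1,0.9,0,0,0,0.5],[0,0.1,0.9,0,0,0,0.5],[0,0.1,0.9,0,0,0,0.5],[0,0.1,0.9,0,0,0,0.5],[0,0.1,0.9,0,0,0,0.5],[0,0.1,0.9,0,0,0,0.5]],
])

```text
clock: 27.63
tool_pos: [0.5935, 0.369, 0.0212]
orientation: [-180.0, 0.0, -86.2]
force: [0.6, 0.2, 1.4]
opening: 0.0643
gripper_force: 29.9
```

```bash
python3 - <<'E'
from h import *
o=get_obs();print(o['opening'],o['gripper_force'],o['force'])
go((.594,.3694,.18,-86.3),(.40,.2,.19,-86.3),(.395,.05,.19,-86.3),(.42,-.08,.21,-86.3))
E
```

```text
0.06429695849102193 29.925943999551237 [0.56204348 0.21248694 1.43176139]
at [0.5935 0.369  0.0212] [-1.7998e+02  1.0000e-02 -8.6250e+01] t 27.63 j [ 47.8  32.6  -8.8   0.  -48.6 -44. ]
[ -0.04  -0.05 -15.88] [-0.02  0.01  0.05]
[ 15.59  20.41 -16.89] [-0.02  0.01  0.05]
[ 30.52  21.9  -16.89] [-0.02  0.01  0.05]
[ 43.66  20.25 -18.89] [-0.02  0.01  0.05]
```

Call:
play_rows([
  [[0,0,-2,0,0,0,0.5],[0,0,-5,0,0,0,0.5],[0,0,-8.5,0,0,0,0.5],[0,0.5,-12,0,0,0,0.5],[1.5,2,-14.5,0,0,0,0.5],[3.5,4.6,-16.5,0,0,0,0.5],[5.5,7.2,-16.9,0,0,0,0.5],[7.7,10.1,-16.9,0,0,0,0.5],[10,13.1,-16.9,0,0,0,0.5],[12.3,16.1,-16.9,0,0,0,0.5],[14.5,19,-16.9,0,0,0,0.5],[17.5,20.8,-16.9,0,0,0,0.5],[21,21.1,-16.9,0,0,0,0.5],[25,21.5,-16.9,0,0,0,0.5],[29,21.8,-16.9,0,0,0,0.5],[32.5,21.7,-17.3,0,0,0,0.5],[36,21.2,-17.8,0,0,0,0.5],[39.5,20.8,-18.4,0,0,0,0.5],[42,20.5,-18.9,0,0,0,0.5],[43.7,20.3,-18.9,0,0,0,0.5]],
])

```text
clock: 29.3
tool_pos: [0.4196, -0.0827, 0.211]
orientation: [-179.9, 0.0, -86.3]
force: [-0.0, 0.6, -0.8]
opening: 0.0646
gripper_force: 29.9
```

```bash
python3 - <<'E'
from h import *
o=get_obs();print(o['opening'],o['gripper_force'],o['force'])
go((.4871,-.2552,.2,-86.3),(.4871,-.2552,.13,-86.3))
E
```

```text
0.06461826481153375 29.926916328258812 [-0.02272729  0.55551247 -0.81792651]
at [ 0.4196 -0.0827  0.211 ] [-179.92    0.    -86.34] t 29.3 j [ 15.5  -3.  -30.    0.  -62.9 -11.9]
[17.65 -5.63  1.11] [-0.08  0.   -0.04]
[17.65 -5.62  8.11] [-0.08  0.   -0.04]
```

Call:
play_rows([
  [[3,-1,0,0,0,0,0.5],[6,-2,0,0,0,0,0.5],[9.5,-3.1,0,0,0,0,0.5],[13,-4.2,0,0,0,0,0.5],[16,-5.2,0.5,0,0,0,0.5],[17.7,-5.6,2,0,0,0,0.5],[17.7,-5.6,4,0,0,0,0.5],[17.7,-5.6,6,0,0,0,0.5],[17.7,-5.6,7.5,0,0,0,0.5],[17.7,-5.6,8,0,0,0,0.5],[17.7,-5.6,8,0,0,0,0.5],[17.7,-5.6,8,0,0,0,0.5],[17.7,-5.6,8,0,0,0,0.5]],
])

```text
clock: 30.38
tool_pos: [0.4876, -0.2535, 0.1313]
orientation: [-179.9, -0.0, -86.2]
force: [0.1, 0.2, -1.6]
opening: 0.0642
gripper_force: 29.9
```

```bash
python3 - <<'E'
from h import *
go((.4871,-.2552,.117,-86.3))
E
```

```text
at [ 0.4876 -0.2535  0.1313] [-1.799e+02 -4.000e-02 -8.623e+01] t 30.38 j [ -7.   13.5 -22.8   0.  -53.6  10.8]
[0.16 0.06 1.43] [-0.1  -0.04  0.07]
```

Call:
play_rows([
  [[0.15,0,0.3,0,0,0,0.5],[0.15,0,0.6,0,0,0,0.5],[0.15,0,0.9,0,0,0,0.5],[0.15,0,1.1,0,0,0,0.5],[0.15,0,1.1,0,0,0,0.5],[0.15,0,1.1,0,0,0,0.5]],
])

```text
clock: 30.88
tool_pos: [0.4869, -0.2549, 0.1189]
orientation: [180.0, 0.0, -86.3]
force: [-1.1, 0.4, -0.5]
opening: 0.0643
gripper_force: 29.9
```

Call:
play_rows([
  [[0,0,0.1,0,0,0,0.5],[0,0,0.2,0,0,0,0.5],[0,0,0.2,0,0,0,0.5],[0,0,0.2,0,0,0,0.5]],
])

```text
clock: 31.22
tool_pos: [0.4871, -0.255, 0.1171]
orientation: [-180.0, -0.0, -86.2]
force: [0.1, -0.4, -0.9]
opening: 0.0642
gripper_force: 29.9
```

Call:
play_rows([
  [[0,0,0.1,0,0,0,0.5],[0,0,0.1,0,0,0,0.5],[0,0,0.1,0,0,0,0.5]],
])

```text
clock: 31.47
tool_pos: [0.4871, -0.2552, 0.1171]
orientation: [-180.0, -0.0, -86.2]
force: [-2.1, 0.6, 7.8]
opening: 0.0647
gripper_force: 29.9
```

Call:
play_rows([
  [[0,0,-0.05,0,0,0,0.5],[0,0,-0.05,0,0,0,0.8],[0,0,-0.05,0,0,0,1],[0,0,-0.05,0,0,0,1],[0,0,-0.05,0,0,0,1],[0,0,-0.05,0,0,0,1],[0,0,-1.5,0,0,0,1],[0,0,-4,0,0,0,1],[0,0,-8,0,0,0,1],[-2,0,-12,0,0,0,1],[-4,0,-14,0,0,0,1],[-6,0,-14,0,0,0,1],[-6,0,-14,0,0,0,1],[-6,0,-14,0,0,0,1]],
])

```text
clock: 32.63
tool_pos: [0.4831, -0.1943, 0.2566]
orientation: [-179.9, 0.0, -86.2]
force: [0.7, 0.4, -1.2]
opening: 0.0876
gripper_force: 0.0
```

```bash
python3 - <<'E'
from h import *
import pickle
d=snapshot("wrist");pickle.dump(d,open('w7.pkl','wb'))
e=snapshot("side");pickle.dump(e,open('s7.pkl','wb'))
a=d["frame"][:300,120:470,::-1];b=e["frame"][230:430,240:370,::-1]
im=np.zeros((600,800,3),np.uint8);im[:450,:525]=cv2.resize(a,(525,450),interpolation=cv2.INTER_CUBIC)
im[:400,530:790]=cv2.resize(b,(260,400),interpolation=cv2.INTER_CUBIC);cv2.imwrite('pics/c7.png',im)
go((.42,-.08,.23,-86.3),(.395,.05,.23,-86.3),(.40,.15,.23,-86.3),(.422,.2416,.2,-86.3))
E
```

```text
at [ 0.4828 -0.1952  0.2556] [179.95   0.   -86.23] t 32.73 j [ -0.4   4.9 -15.9   0.  -69.3   4.2]
[-11.91   5.51   2.57] [0.05 0.   0.07]
[-25.04   7.15   2.57] [0.05 0.   0.07]
[-34.99   6.     2.57] [0.05 0.   0.07]
[-43.99   3.2    5.57] [0.05 0.   0.07]
```

View pics/c7.png

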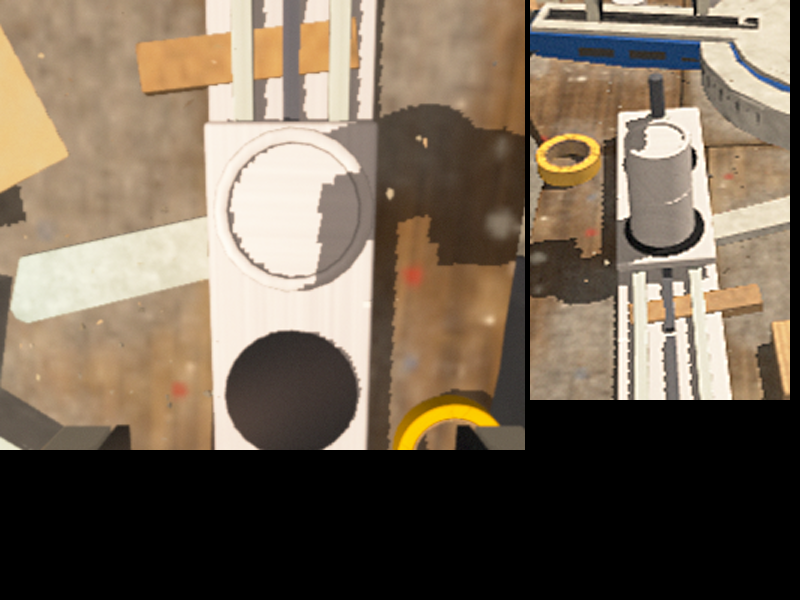

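```bash
python3 - <<'E'
from h import *
import pickle
d=pickle.load(open('w7.pkl','rb'))
print(world(d,120+293/1.5,210/1.5,.152).round(4),world(d,120+214/1.5,140,.152).round(4),world(d,120+372/1.5,140,.152).round(4))
for g in ((.48,-.1405),(.4795,-.142)): print(padfit(d,g))
print(world(d,120+291/1.5,392/1.5,.04))
E
```

```text
[ 0.4862 -0.2574  0.152 ] [ 0.5184 -0.2552  0.152 ] [ 0.4541 -0.2596  0.152 ]
((array([ 0.4797, -0.1421,  0.0404]), np.float64(0.38)), 48)
((array([ 0.4796, -0.1422,  0.0404]), np.float64(0.34)), 48)
[ 0.47977096 -0.14346308  0.04      ]
```

Call:
play_rows([
  [[-3,1.4,0.5,0,0,0,1],[-6.5,3,1,0,0,0,1],[-10,4.6,2,0,0,0,1],[-13,5.7,2.5,0,0,0,1],[-17,6.2,2.5,0,0,0,1],[-21,6.7,2.5,0,0,0,1],[-25,7.1,2.5,0,0,0,1],[-29,6.7,2.5,0,0,0,1],[-33,6.2,2.5,0,0,0,1],[-37,5.4,3,0,0,0,1],[-40.5,4.3,4,0,0,0,1],[-44,3.2,5.6,0,0,0,1],[-44,3.2,5.6,0,0,0,1],[-44,3.2,5.6,0,0,0,1],[-44,3.2,5.6,0,0,0,1]],
])

```text
clock: 33.98
tool_pos: [0.4223, 0.2412, 0.1991]
orientation: [179.9, -0.1, -86.3]
force: [0.1, -0.6, -0.4]
opening: 0.0876
gripper_force: 0.0
```

```bash
python3 - <<'E'
from h import *
go((.4225,.2416,.018,-86.3))
E
```

```text
at [0.4223 0.2412 0.1991] [ 1.799e+02 -1.200e-01 -8.627e+01] t 33.98 j [ 53.    3.9 -24.7   0.  -61.6 -49.2]
[-0.08 -0.05 18.11] [ 0.1  -0.12  0.03]
```

Call:
play_rows([
  [[0,0,3,0,0,0,1],[0,0,6.5,0,0,0,1],[0,0,10,0,0,0,1],[0,0,13,0,0,0,1],[0,0,15.5,0,0,0,1],[0,0,17,0,0,0,1],[0,0,17.8,0,0,0,1],[0,0,17.8,0,0,0,1],[0,0,17.8,0,0,0,1]],
])

```text
clock: 34.73
tool_pos: [0.4229, 0.2415, 0.0228]
orientation: [-180.0, 0.0, -86.3]
force: [-1.1, 0.4, -0.0]
opening: 0.0879
gripper_force: 0.0
```

```bash
python3 - <<'E'
from h import *
go((.4225,.2416,.018,-86.3))
E
```

```text
at [0.4229 0.2415 0.0228] [-1.7997e+02  1.0000e-02 -8.6290e+01] t 34.73 j [ 52.9  16.8 -37.    0.  -36.2 -49.3]
[-0.01  0.04  0.48] [-0.03  0.01  0.01]
```

Call:
play_rows([
  [[0,0,0.4,0,0,0,0.7],[0,0,0.4,0,0,0,0.4],[0,0,0.4,0,0,0,0.4],[0,0,0.4,0,0,0,0.4],[0,0,0.4,0,0,0,0.4],[0,0,0.4,0,0,0,0.4],[0,0,0.4,0,0,0,0.4],[0,0,0.4,0,0,0,0.4],[0,0,0.4,0,0,0,0.4],[0,0,0.4,0,0,0,0.4],[0,0,0.4,0,0,0,0.4],[0,0,0.4,0,0,0,0.4],[0,0,0.4,0,0,0,0.4]],
])

```text
clock: 35.82
tool_pos: [0.4224, 0.2421, 0.0183]
orientation: [-180.0, 0.0, -86.2]
force: [-2.1, 0.1, 6.0]
opening: 0.0524
gripper_force: 30.0
```

```bash
python3 - <<'E'
from h import *
go((.4225,.2416,.17,-86.3),(.40,.15,.18,-86.3),(.395,.05,.18,-86.3),(.42,-.06,.18,-86.3),(.4806,-.1399,.13,-86.3))
E
```

```text
at [0.4224 0.2421 0.0183] [-1.7999e+02  1.0000e-02 -8.6240e+01] t 35.82 j [ 53.   17.2 -37.3   0.  -35.5 -49.3]
[ 4.000e-02 -1.000e-02 -1.517e+01] [-0.01  0.01  0.06]
[  9.04   2.84 -16.17] [-0.01  0.01  0.06]
[ 18.98   3.99 -16.17] [-0.01  0.01  0.06]
[ 30.12   2.22 -16.17] [-0.01  0.01  0.06]
[ 38.49  -3.3  -11.17] [-0.01  0.01  0.06]
```

Call:
play_rows([
  [[0,0,-2,0,0,0,0.4],[0,0,-5,0,0,0,0.4],[0,0,-8.5,0,0,0,0.4],[0,0,-12,0,0,0,0.4],[1.5,0.5,-15,0,0,0,0.4],[4.5,1.4,-16.2,0,0,0,0.4],[8,2.5,-16.2,0,0,0,0.4],[12,3.2,-16.2,0,0,0,0.4],[16,3.7,-16.2,0,0,0,0.4],[20,3.9,-16.2,0,0,0,0.4],[24,3.2,-16.2,0,0,0,0.4],[28,2.5,-16.2,0,0,0,0.4],[31,1.7,-16,0,0,0,0.4],[34,-0.3,-15,0,0,0,0.4],[37,-2.3,-13.5,0,0,0,0.4],[38.5,-3.3,-12,0,0,0,0.4],[38.5,-3.3,-11,0,0,0,0.4],[38.5,-3.3,-11,0,0,0,0.4],[38.5,-3.3,-11,0,0,0,0.4]],
])

```text
clock: 37.4
tool_pos: [0.4794, -0.1401, 0.1273]
orientation: [179.9, 0.0, -86.3]
force: [0.6, -0.4, -0.0]
opening: 0.0521
gripper_force: 30.0
```

```bash
python3 - <<'E'
from h import *
o=get_obs();print(o['opening'],o['gripper_force'],o['force'])
go((.4806,-.1399,.0583,-86.3))
E
```

```text
0.052068905955993644 29.99989679083228 [ 0.58067591 -0.37456326 -0.02837321]
at [ 0.4794 -0.1401  0.1273] [179.85   0.   -86.28] t 37.4 j [  6.3   9.4 -28.9  -0.  -51.9  -2.6]
[-0.01 -0.14  6.9 ] [0.15 0.   0.02]
```

Call:
play_rows([
  [[0,-0.1,1.5,0,0,0,0.4],[0,-0.1,3.5,0,0,0,0.4],[0,-0.1,5,0,0,0,0.4],[0,-0.1,6,0,0,0,0.4],[0,-0.1,6.2,0,0,0,0.4],[0,-0.1,6.2,0,0,0,0.4],[0,-0.1,6.2,0,0,0,0.4],[0,-0.1,6.2,0,0,0,0.4]],
])

```text
clock: 38.07
tool_pos: [0.4822, -0.1399, 0.0672]
orientation: [-179.9, -0.0, -86.2]
force: [1.5, -1.0, -1.3]
opening: 0.0522
gripper_force: 30.0
```

```bash
python3 - <<'E'
from h import *
go((.4806,-.1399,.0583,-86.3))
E
```

```text
at [ 0.4822 -0.1399  0.0672] [-1.7989e+02 -1.0000e-02 -8.6220e+01] t 38.07 j [  6.3  14.  -32.7   0.  -43.2  -2.5]
[-0.01  0.17  0.89] [-0.11 -0.01  0.08]
```

Call:
play_rows([
  [[0,0.15,0.3,0,0,0,0.4],[0,0.15,0.6,0,0,0,0.4],[0,0.15,0.8,0,0,0,0.4],[0,0.15,0.8,0,0,0,0.4],[0,0.15,0.8,0,0,0,0.4],[0,0.15,0.9,0,0,0,0.4],[0,0.15,0.9,0,0,0,0.4],[0,0.15,0.9,0,0,0,0.4]],
])

```text
clock: 38.73
tool_pos: [0.4799, -0.1404, 0.0582]
orientation: [-180.0, -0.0, -86.2]
force: [-5.4, 2.0, 15.2]
opening: 0.0514
gripper_force: 30.0
```

Call:
play_rows([
  [[0,0,0.1,0,0,0,0.4],[0,0,0.1,0,0,0,0.4],[0,0,0.1,0,0,0,0.4]],
])

```text
clock: 38.98
tool_pos: [0.48, -0.1405, 0.0581]
orientation: [-180.0, -0.0, -86.2]
force: [-9.7, 3.4, 26.9]
opening: 0.0517
gripper_force: 30.0
```

Call:
play_rows([
  [[0,0,-0.15,0,0,0,0.4],[0,0,-0.15,0,0,0,0.6],[0,0,-0.15,0,0,0,0.8],[0,0,-0.15,0,0,0,0.9],[0,0,-0.15,0,0,0,0.9],[0,0,-0.15,0,0,0,0.9],[0,0,-0.15,0,0,0,0.9],[0,0,-1.5,0,0,0,1],[0,0,-4,0,0,0,1],[0,0,-8,0,0,0,1],[-1,0,-12,0,0,0,1],[-4,0,-15,0,0,0,1],[-5,0,-18,0,0,0,1],[-5,0,-18,0,0,0,1],[-5,0,-18,0,0,0,1]],
])

```text
clock: 40.23
tool_pos: [0.4777, -0.0894, 0.2381]
orientation: [-179.7, 0.0, -86.2]
force: [-0.2, -0.9, -1.5]
opening: 0.0875
gripper_force: 0.0
```

```bash
python3 - <<'E'
from h import *
import pickle
d=snapshot("wrist");pickle.dump(d,open('w8.pkl','wb'))
save(d,'w8.png',(150,0,450,270),2.2)
go((.40,.05,.23,-86.3),(.40,.14,.23,-100),(.46,.22,.22,-115),(.5387,.267,.2,-115))
E
```

```text
at [ 0.4767 -0.0898  0.2364] [-1.7993e+02  3.0000e-02 -8.6210e+01] t 40.28 j [ 12.6   1.9 -21.7  -0.  -66.3  -8.8]
[-14.46   6.73   0.64] [-0.07  0.03  0.09]
[-23.44   6.14   0.65] [-0.07  0.04 13.79]
[-31.03  -0.38   1.66] [-0.06  0.05 28.79]
[-35.19  -8.54   3.67] [-0.06  0.05 28.79]
```

View pics/w8.png

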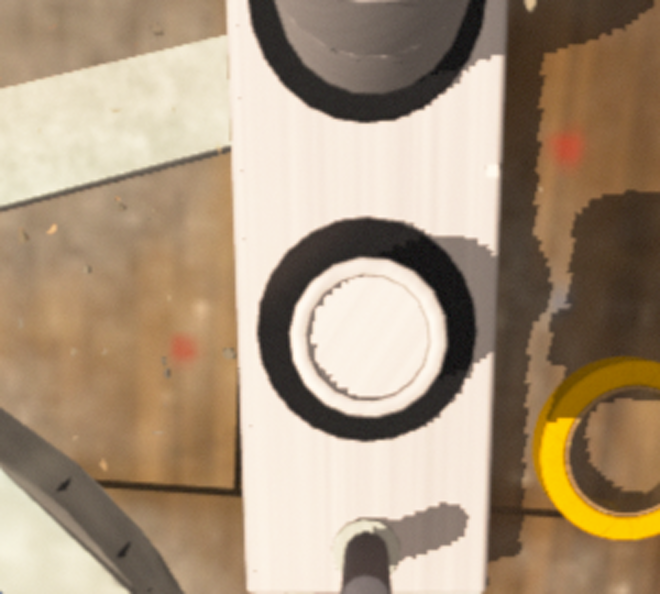

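```bash
python3 - <<'E'
from h import *
import pickle
d=pickle.load(open('w8.pkl','rb'))
print(world(d,150+368/2.2,337/2.2,.09).round(4),world(d,150+367/2.2,328.5/2.2,.04).round(4))
E
```

```text
[ 0.4792 -0.1422  0.09  ] [ 0.4795 -0.1425  0.04  ]
```

Call:
play_rows([
  [[-4,1.8,0.3,0,0,0,1],[-7.5,3.5,0.6,0,0,0,1],[-11,5.1,0.6,0,0,0,1],[-14.5,6.7,0.6,0,0,0,1],[-18,6.5,0.6,0,0,5,1],[-21,6.3,0.6,0,0,10,1],[-24,5.7,0.7,0,0,15,1],[-27,3.2,1.2,0,0,20,1],[-29.5,1,1.5,0,0,25,1],[-31,-0.5,1.7,0,0,28.8,1],[-32.7,-3.7,2.5,0,0,28.8,1],[-34.2,-6.5,3.2,0,0,28.8,1],[-35.2,-8.5,3.7,0,0,28.8,1],[-35.2,-8.5,3.7,0,0,28.8,1],[-35.2,-8.5,3.7,0,0,28.8,1],[-35.2,-8.5,3.7,0,0,28.8,1]],
])

```text
clock: 41.62
tool_pos: [0.5379, 0.2655, 0.1974]
orientation: [179.9, -0.2, -115.1]
force: [-0.1, -0.3, -0.2]
opening: 0.088
gripper_force: 0.0
```

```bash
python3 - <<'E'
from h import *
go((.5387,.2671,.018,-115))
E
```

```text
at [0.5379 0.2655 0.1974] [ 1.7992e+02 -1.7000e-01 -1.1510e+02] t 41.62 j [ 44.9  14.8 -11.4  -0.  -63.9 -70. ]
[-0.23 -0.03 17.94] [ 0.08 -0.16 -0.1 ]
```

Call:
play_rows([
  [[-0.1,0,3,0,0,0,1],[-0.1,0,6.5,0,0,0,1],[-0.1,0,10,0,0,0,1],[-0.1,0,13,0,0,0,1],[-0.1,0,15.5,0,0,0,1],[-0.1,0,17,0,0,0,1],[-0.1,0,17.8,0,0,0,1],[-0.1,0,17.8,0,0,0,1],[-0.1,0,17.8,0,0,0,1]],
])

```text
clock: 42.37
tool_pos: [0.539, 0.2674, 0.0219]
orientation: [-180.0, 0.0, -115.0]
force: [0.0, -0.2, 0.3]
opening: 0.0878
gripper_force: 0.0
```

```bash
python3 - <<'E'
from h import *
go((.5387,.2671,.018,-115))
E
```

```text
at [0.539  0.2674 0.0219] [-1.7998e+02  2.0000e-02 -1.1504e+02] t 42.37 j [ 45.   25.4 -22.3   0.  -42.3 -70. ]
[0.04 0.01 0.39] [-0.02  0.02 -0.04]
```

Call:
play_rows([
  [[0,0,0.3,0,0,0,0.7],[0,0,0.3,0,0,0,0.4],[0,0,0.3,0,0,0,0.4],[0,0,0.3,0,0,0,0.4],[0,0,0.3,0,0,0,0.4],[0,0,0.3,0,0,0,0.4],[0,0,0.3,0,0,0,0.4],[0,0,0.3,0,0,0,0.4],[0,0,0.3,0,0,0,0.4],[0,0,0.3,0,0,0,0.4],[0,0,0.3,0,0,0,0.4],[0,0,0.3,0,0,0,0.4],[0,0,0.3,0,0,0,0.4]],
])

```text
clock: 43.45
tool_pos: [0.539, 0.2675, 0.0183]
orientation: [-180.0, 0.0, -115.0]
force: [-1.5, 0.4, 4.4]
opening: 0.052
gripper_force: 30.0
```

```bash
python3 - <<'E'
from h import *
go((.539,.267,.17,-115),(.46,.22,.2,-115),(.40,.14,.2,-105),(.397,.05,.2,-95),(.42,-.06,.21,-86.3),(.48,-.1405,.18,-86.3))
E
```

```text
at [0.539  0.2675 0.0183] [-1.7999e+02  2.0000e-02 -1.1504e+02] t 43.45 j [ 45.   25.6 -22.4   0.  -41.9 -70. ]
[  0.05  -0.02 -15.17] [-0.01  0.02 -0.04]
[  7.65   5.14 -18.17] [-0.01  0.02 -0.04]
[ 17.44   7.19 -18.17] [-1.000e-02  1.000e-02 -1.004e+01]
[ 25.72   3.66 -18.17] [-1.000e-02  1.000e-02 -2.004e+01]
[ 34.71  -3.08 -19.17] [-1.000e-02  1.000e-02 -2.874e+01]
[ 39.46 -11.93 -16.17] [-1.000e-02  1.000e-02 -2.874e+01]
```

Call:
play_rows([
  [[0,0,-2,0,0,0,0.4],[0,0,-5,0,0,0,0.4],[0,0,-8.5,0,0,0,0.4],[0,0,-12,0,0,0,0.4],[1.5,1,-15,0,0,0,0.4],[4,2.7,-17,0,0,0,0.4],[7,4.8,-18.2,0,0,0,0.4],[10.5,5.7,-18.2,0,0,-3,0.4],[14,6.5,-18.2,0,0,-6,0.4],[17.4,7.1,-18.2,0,0,-10,0.4],[20.5,5.9,-18.2,0,0,-14,0.4],[23.5,4.6,-18.2,0,0,-18,0.4],[26.5,3.1,-18.3,0,0,-21,0.4],[29.5,0.9,-18.6,0,0,-24,0.4],[32.3,-1.2,-19,0,0,-27,0.4],[34.7,-3.1,-19.2,0,0,-28.7,0.4],[36.3,-6,-18.5,0,0,-28.7,0.4],[37.9,-9,-17.5,0,0,-28.7,0.4],[39.4,-11.9,-16.2,0,0,-28.7,0.4],[39.4,-11.9,-16.2,0,0,-28.7,0.4]],
])

```text
clock: 45.12
tool_pos: [0.4809, -0.1432, 0.1766]
orientation: [179.7, -0.0, -86.5]
force: [0.9, -0.2, -1.1]
opening: 0.0519
gripper_force: 30.0
```

```bash
python3 - <<'E'
from h import *
o=get_obs();print(o['opening'],o['gripper_force'])
go((.48,-.1405,.12,-86.3),(.48,-.1405,.1083,-86.3))
E
```

```text
0.05189350491929866 29.998885402455926
at [ 0.4809 -0.1432  0.1766] [ 1.7975e+02 -2.0000e-02 -8.6540e+01] t 45.12 j [  5.9   6.7 -24.8   0.  -58.8  -2.4]
[-0.28  0.05  5.66] [ 0.25 -0.02 -0.24]
[-0.28  0.05  6.83] [ 0.25 -0.02 -0.24]
```

Call:
play_rows([
  [[0,0,1.5,0,0,0,0.4],[0,0,3.5,0,0,0,0.4],[0,0,4.8,0,0,0,0.4],[0,0,5,0,0,0,0.4],[0,0,5,0,0,0,0.4],[0,0,5,0,0,0,0.4],[0,0,5,0,0,0,0.4],[0,0,5,0,0,0,0.4]],
])

```text
clock: 45.78
tool_pos: [0.4805, -0.1397, 0.131]
orientation: [-179.9, -0.0, -86.3]
force: [0.6, -0.1, -0.7]
opening: 0.052
gripper_force: 30.0
```

```bash
python3 - <<'E'
from h import *
o=get_obs();print(o['opening'],o['gripper_force'])
go((.48,-.1405,.1083,-86.3))
E
```

```text
0.052029971588889154 29.999891286715865
at [ 0.4805 -0.1397  0.131 ] [-179.9    -0.    -86.34] t 45.78 j [  6.3   9.1 -28.7   0.  -52.1  -2.7]
[0.07 0.06 2.27] [-0.1  -0.   -0.04]
```

Call:
play_rows([
  [[0.07,0.06,0.6,0,0,0,0.4],[0.07,0.06,1.2,0,0,0,0.4],[0.07,0.06,1.7,0,0,0,0.4],[0.07,0.06,1.9,0,0,0,0.4],[0.07,0.06,1.9,0,0,0,0.4],[0.07,0.06,1.9,0,0,0,0.4]],
])

```text
clock: 46.28
tool_pos: [0.4792, -0.1407, 0.1108]
orientation: [180.0, -0.0, -86.4]
force: [0.0, 0.1, -0.4]
opening: 0.052
gripper_force: 30.0
```

```bash
python3 - <<'E'
from h import *
go((.48,-.1405,.1083,-86.3))
E
```

```text
at [ 0.4792 -0.1407  0.1108] [ 1.7996e+02 -1.0000e-02 -8.6350e+01] t 46.28 j [  6.2  10.5 -30.1   0.  -49.5  -2.6]
[-0.01 -0.08  0.25] [ 0.04 -0.01 -0.05]
```

Call:
play_rows([
  [[0,-0.06,0.1,0,0,0,0.4],[0,-0.06,0.2,0,0,0,0.4],[0,-0.06,0.2,0,0,0,0.4],[0,-0.06,0.25,0,0,0,0.4],[0,-0.06,0.25,0,0,0,0.4],[0,-0.06,0.25,0,0,0,0.4]],
])

```text
clock: 46.78
tool_pos: [0.4799, -0.1406, 0.1086]
orientation: [-180.0, -0.0, -86.4]
force: [-0.5, -0.1, -1.1]
opening: 0.0518
gripper_force: 30.0
```

Call:
play_rows([
  [[0,0,0.05,0,0,0,0.4],[0,0,0.05,0,0,0,0.4],[0,0,0.05,0,0,0,0.4]],
])

```text
clock: 47.03
tool_pos: [0.48, -0.1406, 0.1083]
orientation: [-180.0, -0.0, -86.3]
force: [-1.0, 0.2, 3.2]
opening: 0.052
gripper_force: 30.0
```

Call:
play_rows([
  [[0,0,0.02,0,0,0,0.4],[0,0,0.02,0,0,0,0.6],[0,0,0.02,0,0,0,0.8],[0,0,0,0,0,0,0.9],[0,0,0,0,0,0,0.9],[0,0,0,0,0,0,0.9],[0,0,0,0,0,0,0.9],[0,0,-1.5,0,0,0,1],[0,0,-4,0,0,0,1],[0,0,-8,0,0,0,1],[-2,0,-12,0,0,0,1],[-4,0,-14,0,0,0,1],[-6,0,-14,0,0,0,1],[-6,0,-14,0,0,0,1],[-6,0,-14,0,0,0,1]],
])

```text
clock: 48.28
tool_pos: [0.4761, -0.0799, 0.2484]
orientation: [-179.9, 0.0, -86.3]
force: [0.8, -0.3, 0.1]
opening: 0.0877
gripper_force: 0.0
```

```bash
python3 - <<'E'
from h import *
import pickle
d=snapshot("wrist");e=snapshot("side");t=snapshot("top");pickle.dump((d,e,t),open('a9.pkl','wb'))
a=d["frame"][:300,120:470,::-1];b=e["frame"][230:450,250:420,::-1];c=t["frame"][200:300,120:300,::-1]
im=np.zeros((600,800,3),np.uint8);im[:390,:455]=cv2.resize(a,(455,390),interpolation=cv2.INTER_CUBIC)
im[:440,460:800]=cv2.resize(b,(340,440),interpolation=cv2.INTER_CUBIC);im[395:595,:360]=cv2.resize(c,(360,200));cv2.imwrite('pics/c9.png',im)
go((.475,-.0536,.15,-86.3),(.475,-.0536,.07,-86.3))
E
```

```text
at [ 0.4758 -0.0811  0.2474] [ 1.7992e+02 -2.0000e-02 -8.6360e+01] t 48.43 j [ 13.7   1.3 -20.8   0.  -67.9 -10.1]
[-2.75 -0.11  9.74] [ 0.08 -0.02 -0.06]
[-2.76 -0.12 17.74] [ 0.08 -0.02 -0.06]
```

View pics/c9.png

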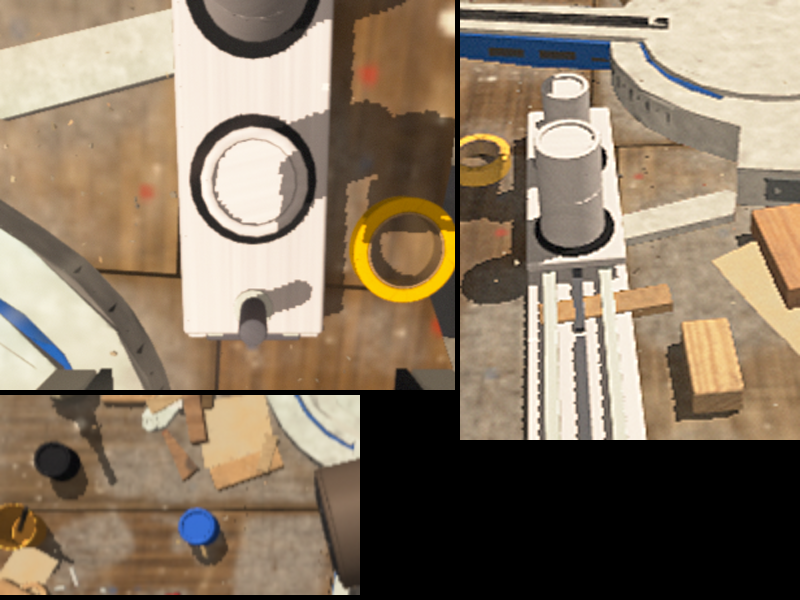

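Call:
play_rows([
  [[-1.5,-0.1,1.5,0,0,0,0.8],[-2.7,-0.1,4,0,0,0,0.6],[-2.7,-0.1,7,0,0,0,0.6],[-2.7,-0.1,9.5,0,0,0,0.6],[-2.7,-0.1,12,0,0,0,0.6],[-2.7,-0.1,14.5,0,0,0,0.6],[-2.7,-0.1,16.5,0,0,0,0.6],[-2.7,-0.1,17.4,0,0,0,0.6],[-2.7,-0.1,17.4,0,0,0,0.6],[-2.7,-0.1,17.4,0,0,0,0.6]],
])

```text
clock: 49.27
tool_pos: [0.4754, -0.0542, 0.074]
orientation: [179.9, -0.0, -86.4]
force: [-0.4, 0.9, 0.8]
opening: 0.0528
gripper_force: 0.0
```

```bash
python3 - <<'E'
from h import *
go((.4751,-.0536,.072,-86.3))
E
```

```text
at [ 0.4754 -0.0542  0.074 ] [ 1.7993e+02 -4.0000e-02 -8.6370e+01] t 49.27 j [ 17.1  11.5 -35.    0.  -43.6 -13.5]
[-0.06  0.03  0.2 ] [ 0.07 -0.04 -0.07]
```

Call:
play_rows([
  [[0,0.03,0.1,0,0,0,0.4],[0,0.03,0.1,0,0,0,0.3],[0,0.03,0.1,0,0,0,0.25],[0,0.03,0.1,0,0,0,0.2],[0,0.03,0.1,0,0,0,0.15],[0,0.03,0.1,0,0,0,0.1],[0,0.03,0.1,0,0,0,0],[0,0.03,0.1,0,0,0,0],[0,0.03,0.1,0,0,0,0],[0,0.03,0.1,0,0,0,0],[0,0.03,0.1,0,0,0,0]],
])

```text
clock: 50.18
tool_pos: [0.4752, -0.0537, 0.0734]
orientation: [-180.0, -0.0, -86.3]
force: [-2.1, 0.8, 5.2]
opening: 0.0172
gripper_force: 30.0
```

```bash
python3 - <<'E'
from h import *
o=get_obs();print(o['opening'],o['gripper_force'],o['force'])
go((.4751+.0645*.18,-.0536-.998*.18,o['tool_pos'][2],-86.3))
E
```

```text
0.017184165843654405 30.000812709331512 [-2.06740434  0.82357637  5.21774029]
at [ 0.4752 -0.0537  0.0734] [-179.98   -0.    -86.34] t 50.18 j [ 17.2  11.5 -35.2   0.  -43.4 -13.6]
[18. -0.  0.] [-0.02 -0.   -0.04]
```

Call:
play_rows([
  [[0.03,0,0,0,0,0,0],[0.1,0,0,0,0,0,0],[0.2,0,0,0,0,0,0],[0.35,0,0,0,0,0,0],[0.55,0,0,0,0,0,0],[0.8,0,0,0,0,0,0],[1.1,0,0,0,0,0,0],[1.4,0,0,0,0,0,0],[1.7,0,0,0,0,0,0],[2,0,0,0,0,0,0],[2.3,0,0,0,0,0,0],[2.6,0,0,0,0,0,0],[2.9,0,0,0,0,0,0],[3.2,0,0,0,0,0,0],[3.5,0,0,0,0,0,0],[3.75,0,0,0,0,0,0],[3.95,0,0,0,0,0,0],[4.1,0,0,0,0,0,0],[4.2,0,0,0,0,0,0],[4.2,0,0,0,0,0,0]],
])

```text
clock: 51.85
tool_pos: [0.478, -0.0956, 0.0734]
orientation: [-180.0, 0.0, -86.3]
force: [-1.5, 0.5, 4.2]
opening: 0.0169
gripper_force: 30.0
```

```bash
python3 - <<'E'
from h import *
o=get_obs();print(o['opening'],o['gripper_force'],o['force'])
go((.4751+.0645*.18,-.0535-.998*.18,.0734,-86.3))
import pickle
e=snapshot("side");a=cv2.cvtColor(e["frame"],cv2.COLOR_RGB2GRAY)
# post-to-pot pixel of tower silhouette
for p in ((.4838-0+.0645*.042,-.198-.042-.058,.096),): print(pix(e,p))
E
```

```text
0.01694361687621319 30.00105232000351 [-1.51194166  0.50007562  4.19066165]
at [ 0.478  -0.0956  0.0734] [-179.97    0.    -86.34] t 51.85 j [ 11.9  12.3 -34.1   0.  -43.7  -8.2]
[ 1.378e+01  1.000e-02 -0.000e+00] [-0.03  0.   -0.04]
[303.8183996  333.93424777]
```

Call:
play_rows([
  [[0.05,0,0,0,0,0,0],[0.15,0,0,0,0,0,0],[0.3,0,0,0,0,0,0],[0.5,0,0,0,0,0,0],[0.8,0,0,0,0,0,0],[1.15,0,0,0,0,0,0],[1.5,0,0,0,0,0,0],[1.85,0,0,0,0,0,0],[2.2,0,0,0,0,0,0],[2.55,0,0,0,0,0,0],[2.9,0,0,0,0,0,0],[3.25,0,0,0,0,0,0],[3.6,0,0,0,0,0,0],[3.95,0,0,0,0,0,0],[4.3,0,0,0,0,0,0],[4.65,0,0,0,0,0,0],[5,0,0,0,0,0,0],[5.35,0,0,0,0,0,0],[5.7,0,0,0,0,0,0],[6.05,0,0,0,0,0,0]],
])

```text
clock: 53.57
tool_pos: [0.482, -0.1557, 0.0734]
orientation: [-180.0, 0.0, -86.3]
force: [-0.8, 3.8, 5.9]
opening: 0.0169
gripper_force: 30.0
```

Call:
play_rows([
  [[0.35,0,0,0,0,0,0],[0.7,0,0,0,0,0,0],[1.05,0,0,0,0,0,0],[1.4,0,0,0,0,0,0],[1.75,0,0,0,0,0,0],[2.1,0,0,0,0,0,0],[2.45,0,0,0,0,0,0],[2.8,0,0,0,0,0,0],[3.15,0,0,0,0,0,0],[3.5,0,0,0,0,0,0],[3.85,0,0,0,0,0,0],[4.2,0,0,0,0,0,0],[4.55,0,0,0,0,0,0],[4.9,0,0,0,0,0,0],[5.25,0,0,0,0,0,0],[5.55,0,0,0,0,0,0],[5.8,0,0,0,0,0,0],[6,0,0,0,0,0,0],[6.1,0,0,0,0,0,0],[6.15,0,0,0,0,0,0]],
])

```text
clock: 55.23
tool_pos: [0.4861, -0.2172, 0.0734]
orientation: [-179.9, 0.0, -86.3]
force: [-1.4, 2.7, 4.2]
opening: 0.0169
gripper_force: 30.0
```

```bash
python3 - <<'E'
from h import *
o=get_obs();print(o['opening'],o['gripper_force'],o['force'])
go((.4751+.0645*.18,-.0535-.998*.18,.0734,-86.3))
E
```

```text
0.016921728899820247 30.001554787158966 [-1.42943877  2.7339028   4.22692274]
at [ 0.4861 -0.2172  0.0734] [-179.94    0.    -86.34] t 55.23 j [ -3.   16.  -28.6  -0.  -45.3   6.6]
[1.59 0.04 0.  ] [-0.06  0.   -0.04]
```

Call:
play_rows([
  [[0.05,0.01,0,0,0,0,0],[0.15,0.01,0,0,0,0,0],[0.3,0.01,0,0,0,0,0],[0.45,0.01,0,0,0,0,0],[0.6,0.02,0,0,0,0,0],[0.75,0.02,0,0,0,0,0],[0.9,0.02,0,0,0,0,0],[1.05,0.03,0,0,0,0,0],[1.2,0.03,0,0,0,0,0],[1.3,0.03,0,0,0,0,0],[1.4,0.03,0,0,0,0,0],[1.45,0.03,0,0,0,0,0],[1.5,0.03,0,0,0,0,0],[1.5,0.03,0,0,0,0,0],[1.5,0.03,0,0,0,0,0]],
])

```text
clock: 56.48
tool_pos: [0.4871, -0.2328, 0.0734]
orientation: [-179.9, -0.0, -86.3]
force: [4.6, -1.1, 3.2]
opening: 0.0174
gripper_force: 30.0
```

Call:
play_rows([
  [[0.05,0,0,0,0,0,0],[0.1,0,0,0,0,0,0],[0.1,0,0,0,0,0,0],[0.1,0,0,0,0,0,0]],
])

```text
clock: 56.82
tool_pos: [0.4871, -0.2334, 0.0734]
orientation: [-179.9, -0.0, -86.3]
force: [5.3, 1.7, 4.9]
opening: 0.0171
gripper_force: 30.0
```

Call:
play_rows([
  [[0.05,0,0,0,0,0,0],[0.1,0,0,0,0,0,0],[0.1,0,0,0,0,0,0],[0.1,0,0,0,0,0,0]],
])

```text
clock: 57.15
tool_pos: [0.4872, -0.2338, 0.0734]
orientation: [-179.9, 0.0, -86.3]
force: [4.6, 5.3, 6.3]
opening: 0.0174
gripper_force: 30.0
```

Call:
play_rows([
  [[-0.05,0,0,0,0,0,0],[-0.12,0,0,0,0,0,0],[-0.12,0,0,0,0,0,0],[-0.12,0,0,0,0,0,0.1],[-0.12,0,0,0,0,0,0.25],[-0.12,0,0,0,0,0,0.4],[-0.12,0,0,0,0,0,0.6],[-0.12,0,0,0,0,0,0.6],[-0.12,0,0,0,0,0,0.6],[-0.12,0,-1,0,0,0,0.6],[-0.12,0,-3,0,0,0,0.6],[-0.12,0,-6.5,0,0,0,0.6],[-0.12,0,-10,0,0,0,0.6],[-2,0,-14,0,0,0,0.6],[-5,1,-17,0,0,0,0.6],[-6,1,-17,0,0,0,0.6],[-6,1,-17,0,0,0,0.6],[-6,1,-17,0,0,0,0.6]],
])

```text
clock: 58.65
tool_pos: [0.4724, -0.1746, 0.2442]
orientation: [-179.9, 0.0, -86.3]
force: [0.1, -0.6, -0.6]
opening: 0.0526
gripper_force: 0.0
```

```bash
python3 - <<'E'
from h import *
import pickle
d=snapshot("wrist");e=snapshot("side")
a=d["frame"][:300,120:470,::-1];b=e["frame"][230:470,250:430,::-1]
im=np.zeros((600,800,3),np.uint8);im[:375,:437]=cv2.resize(a,(437,375),interpolation=cv2.INTER_CUBIC)
im[:480,440:800]=cv2.resize(b,(360,480),interpolation=cv2.INTER_CUBIC);cv2.imwrite('pics/c10.png',im)
for g in ((.4910,-.3197),): print(padfit(d,g))
E
```

```text
((array([ 0.4916, -0.3205,  0.0409]), np.float64(0.27)), 57)
```

View pics/c10.png

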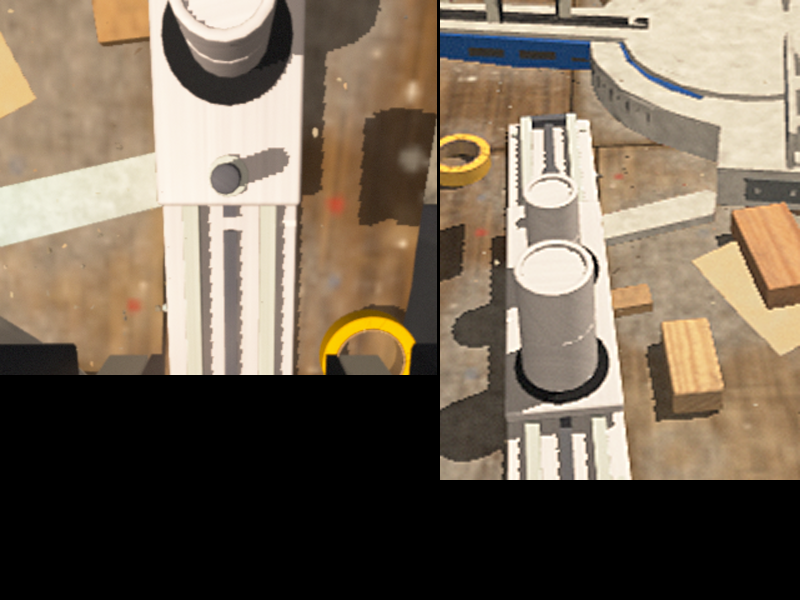

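```bash
python3 -c "
from plant import close_job
print(close_job())"
```

```text
the job is handed in; nothing more can be done
None
```

The job is handed in: the offcut lies on the bench behind the rail, the two wide pots stand in one tower on the right pad and the two narrow pots in one on the left, both straight, and the carrier is at the right station — clicked in by the push-back I felt there — and released.

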